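# Put a sample set away in the roll-out tray

### The arm

A 6-joint arm with a two-finger parallel gripper is mounted at the origin on the work surface. World frame = base frame: x ahead of the robot, y to its left, z up, the work surface at z = 0. Lengths are in mm, angles in rad, forces in N, time in s.
With the tool pointing down it reaches from about 350 to 850 mm from the base axis. Payload 8.1 kg.
Tool frame: the origin (TCP) lies midway between the tips of the shut fingers; the grasp point (between the pads) lies 19 mm behind it; z points along the fingers, y is the direction in which the jaws open and shut (so a half turn about z gives the same grasp; the last joint's range is limited). The gripper opens to 85 mm and grips with 20 to 120 N. Pads are 22 mm wide; open, the fingers measure 114 mm over their backs; the gripper's body (76 mm by 85 mm) begins 54 mm behind the grasp point. The pads swing forward as they close: fully open they stand 13 mm farther back than shut.
Start: joints at [1.146, 0.13, 1.488, -0, 1.523, -0.085], TCP at [199.958, 565.705, 231.292] pointing down, gripper open.
Joint ranges: [-2.96, 2.96], [-0.89, 2.26], [0.02, 2.5], [-1.34, 4.48], [0, 2.73], [-2.66, 2.66]. Speed limits (rad/s): [2.39, 2.39, 2.79, 3.14, 3.14, 3.14].

### API

Orientations are given as a rotation vector (axis times angle).
In Python, from plant import get_obs, viewer, workorder gives the robot as it stands.
- The arm moves only by the tool arm_command, never from a script. Its argument "moves" is text: rows parted by semicolons, each of 4 numbers parted by spaces: the shift along the tool's x, y, z in mm, then the turn about the tool's z in degrees. A call has 1 to 12 rows; each row is the pose to reach, as a shift and turn from the pose commanded when the call began, along the tool's axes at that moment; what a row does not reach only later rows make up. A row lasts 1/10 s, in which the tool goes at most 50 mm and 8.59 degrees, less where a joint would pass 70% of its speed; a pose out of reach is approached as far as the arm can. A call with a gripper value outside its range is refused whole. "fingers" is the closure, from -1 (fully open) to 1 (shut), so that 0 is half open, set as the call begins (left out, the last holds). The fingers move at their own pace and stop on an object; the grip force is fixed at half the most. Time passes only in rows, so rows that repeat a pose let the fingers close. It gives the time, the measured TCP pose, the force and the opening at its end, in the units of the state.
- get_obs(): the state, without advancing time (a new reading comes with each control period).
- viewer.get_image(name): name is "side" or "top"; returns a dict with "frame" (384x512x3 uint8, red, green, blue), "depth" (384x512 float32, mm along the optical axis (not along the pixel's ray), 0 where there is no reading), "fx", "fy", "cx", "cy" (pixels), "k1" (the pictures are not rectified: a ray, as slopes to the right and down, at radius r is drawn at 1 + k1 r^2 times it, then the intrinsics apply), "world_to_cam" (4x4, takes a point from world to camera coordinates). Camera axes: x right, y down, z forward; pixel columns grow to the right and rows downward; lengths in mm; the calibration is good to about 2 mm. A picture is of the moment at which its call begins.
- workorder.finish_job(): hands the job in, once; it reports no verdict.
The state is a dict: "time": time; "qpos": joint angles; "qd": joint speeds; "tau": joint torques, N m; "position": TCP position; "ee_rot": TCP orientation; "contact_force": force on the tool from outside, world axes, zero at the start; "wrist_torque": the same for the moment, N m; "finger_gap": finger opening in mm.
Only numpy, scipy, OpenCV 4.12 (cv2) and the standard library are available. Lean on these libraries where they do the work, as an engineer would, in place of code of your own. Each camera call takes 0.05 s, during which the arm holds its last target. There are 200 camera calls.

### The job

Put the sample set away: lift every tube straight out of the block heater and stand it upright in a cell of its own in the open tray's rack, and stack all the culture dishes squarely in one pile inside the tray's dish bay. When everything is loaded, push the tray fully home until its catch snaps in, with the dishes still in a square pile. Never tip a tube over and do not knock over the amber bottle, the wash bottle or the beaker.

Things in the scene. Friction and masses are not known exactly. Their poses are not given: they have to be found in the camera images.
- tube_blue: closed sample tube, cream body 28 mm in diameter with a flat foot, blue screw cap 31 mm in diameter on its top 24 mm; 100 mm tall in all, about 70 g. Origin: centre of its underside, z along the tube towards the cap. Starts upright in one of the heater's wells with 58 mm of it sunk and 42 mm standing out. May be absent
- tube_orange: closed sample tube, cream body 28 mm in diameter with a flat foot, orange screw cap 31 mm in diameter on its top 24 mm; 100 mm tall in all, about 70 g. Origin: centre of its underside, z along the tube towards the cap. Starts upright in one of the heater's wells with 58 mm of it sunk and 42 mm standing out. May be absent
- tube_green: closed sample tube, cream body 28 mm in diameter with a flat foot, green screw cap 31 mm in diameter on its top 24 mm; 100 mm tall in all, about 70 g. Origin: centre of its underside, z along the tube towards the cap. Starts upright in one of the heater's wells with 58 mm of it sunk and 42 mm standing out. May be absent
- tube_white: closed sample tube, cream body 28 mm in diameter with a flat foot, white screw cap 31 mm in diameter on its top 24 mm; 100 mm tall in all, about 70 g. Origin: centre of its underside, z along the tube towards the cap. Starts upright in one of the heater's wells with 58 mm of it sunk and 42 mm standing out. May be absent
- dish0: closed round culture dish, 60 mm in diameter, 16 mm high, flat above and below, about 40 g, pale lid with a straw-yellow disc on top; lies flat on the bench, origin: centre of its underside, z up. May be absent
- dish1: closed round culture dish, 60 mm in diameter, 16 mm high, flat above and below, about 40 g, pale lid with a brick-red disc on top; lies flat on the bench, origin: centre of its underside, z up. May be absent
- dish2: closed round culture dish, 60 mm in diameter, 16 mm high, flat above and below, about 40 g, pale lid with a pale green disc on top; lies flat on the bench, origin: centre of its underside, z up. May be absent
- heater: fixed block heater: aluminium block 75 mm (x) by 220 mm (y) and 78 mm high centred on the origin (underside centre), with four round wells 29.5 mm wide and 58 mm deep at y = -75, -25, 25 and 75 mm; behind the block (its +x side, x from 37 to 133 mm) a white housing 72 mm high, 240 mm wide. Tubes fit snugly and come out only straight up
- cabinet: fixed white storage cabinet, 168 mm deep, 224 mm wide, 128 mm high. Origin: bench level at the middle of its open mouth; x points into the cabinet, y to the left. The tray rolls out of the mouth along the cabinet's -x
- tray (a joint): opening of the roll-out tray, m: 0 = fully home, 0.152 = out at its stop. About 1 N of friction, stays where left; in the last 15 mm a spring catch takes 4 to 7 N to pass, and from about 5 mm it draws the tray home to its stop at 0 and holds it. Tray floor (top) 12 mm over the bench, side, rear and dividing walls reach 55 mm over the bench; 202 mm wide outside
- tray_front (a point): on the tray's blue front panel: middle of its outer face, 78 mm over the bench; the panel is 10 mm thick, 224 mm wide, its top edge 90 mm over the bench. x points into the cabinet. When home the panel's outer face stands 50 mm in front of the cabinet's mouth
- tray_bay (a point): centre, on the floor, of the tray's open dish bay, marked by a white disc; the bay is 178 mm along x and 150 mm along y (point x points into the cabinet, y to the left, z up)
- tray_rack (a point): centre, on the floor, of the row of four tube cells along the tray's left (+y) side; row 178 mm along x, 38 mm along y; axes as tray_bay
- tray_cell0 (a point): centre, on the floor, of tube cell 0 (0 is nearest the front panel); the cell is 40 mm along x by 38 mm along y, 46 mm from the next, with walls 43 mm high between; axes as tray_bay
- tray_cell1 (a point): centre, on the floor, of tube cell 1 (0 is nearest the front panel); the cell is 40 mm along x by 38 mm along y, 46 mm from the next, with walls 43 mm high between; axes as tray_bay
- tray_cell2 (a point): centre, on the floor, of tube cell 2 (0 is nearest the front panel); the cell is 40 mm along x by 38 mm along y, 46 mm from the next, with walls 43 mm high between; axes as tray_bay
- tray_cell3 (a point): centre, on the floor, of tube cell 3 (0 is nearest the front panel); the cell is 40 mm along x by 38 mm along y, 46 mm from the next, with walls 43 mm high between; axes as tray_bay
- amber_bottle: bystander: small amber bottle, 40 mm wide, 85 mm tall, origin under its centre
- beaker: bystander: clear beaker, 72 mm wide, 95 mm tall, origin under its centre
- wash_bottle: bystander: white wash bottle with red cap, 66 mm wide, 170 mm tall, origin under its centre
Not all that is in view belongs to the job. What is shaped like the tube_white but purple is not meant.

How it is judged (in metres and radians):
On the way, in this order (a step that is already met when the one before it is completed fails the run):
1. with the tray still open, all tubes stand in the rack's cells and all dishes lie in one square pile in the dish bay (x of tube_blue in the frame of tray_rack between -0.092 and 0.092 m and y of tube_blue in the frame of tray_rack between -0.02 and 0.02 m and z of tube_blue in the frame of tray_rack between -0.004 and 0.008 m and angle between each of tube_blue, tube_orange, tube_green, tube_white's own z axis and vertical below 0.25 rad and x of tube_orange in the frame of tray_rack between -0.092 and 0.092 m and y of tube_orange in the frame of tray_rack between -0.02 and 0.02 m and z of tube_orange in the frame of tray_rack between -0.004 and 0.008 m and x of tube_green in the frame of tray_rack between -0.092 and 0.092 m and y of tube_green in the frame of tray_rack between -0.02 and 0.02 m and z of tube_green in the frame of tray_rack between -0.004 and 0.008 m and x of tube_white in the frame of tray_rack between -0.092 and 0.092 m and y of tube_white in the frame of tray_rack between -0.02 and 0.02 m and z of tube_white in the frame of tray_rack between -0.004 and 0.008 m and x of dish0 in the frame of tray_bay between -0.065 and 0.065 m and y of dish0 in the frame of tray_bay between -0.05 and 0.05 m and z of dish0 in the frame of tray_bay between -0.004 and 0.04 m and angle between each of dish0, dish1, dish2's own z axis and vertical below 0.08 rad and x of dish1 in the frame of tray_bay between -0.065 and 0.065 m and y of dish1 in the frame of tray_bay between -0.05 and 0.05 m and z of dish1 in the frame of tray_bay between -0.004 and 0.04 m and x of dish2 in the frame of tray_bay between -0.065 and 0.065 m and y of dish2 in the frame of tray_bay between -0.05 and 0.05 m and z of dish2 in the frame of tray_bay between -0.004 and 0.04 m and horizontal distance between each of dish1, dish2 and dish0 below 0.007 m and horizontal distance between dish2 and dish1 below 0.007 m and value of joint tray above 0.05 m), for 0.2 s.
2. the tray is pushed home (value of joint tray below 0.003 m), for 0.2 s.
At the end, for the whole second after the job is handed in: Tray home (joint under 3 mm); every tube present upright (within 0.25 rad) on the floor of a rack cell; every dish present flat in the dish bay, all in one pile with centres within 7 mm of one another; all at rest (x of tube_blue in the frame of tray_rack between -0.092 and 0.092 m and y of tube_blue in the frame of tray_rack between -0.02 and 0.02 m and z of tube_blue in the frame of tray_rack between -0.004 and 0.008 m and angle between each of tube_blue, tube_orange, tube_green, tube_white's own z axis and vertical below 0.25 rad and x of tube_orange in the frame of tray_rack between -0.092 and 0.092 m and y of tube_orange in the frame of tray_rack between -0.02 and 0.02 m and z of tube_orange in the frame of tray_rack between -0.004 and 0.008 m and x of tube_green in the frame of tray_rack between -0.092 and 0.092 m and y of tube_green in the frame of tray_rack between -0.02 and 0.02 m and z of tube_green in the frame of tray_rack between -0.004 and 0.008 m and x of tube_white in the frame of tray_rack between -0.092 and 0.092 m and y of tube_white in the frame of tray_rack between -0.02 and 0.02 m and z of tube_white in the frame of tray_rack between -0.004 and 0.008 m and x of dish0 in the frame of tray_bay between -0.065 and 0.065 m and y of dish0 in the frame of tray_bay between -0.05 and 0.05 m and z of dish0 in the frame of tray_bay between -0.004 and 0.04 m and angle between each of dish0, dish1, dish2's own z axis and vertical below 0.08 rad and x of dish1 in the frame of tray_bay between -0.065 and 0.065 m and y of dish1 in the frame of tray_bay between -0.05 and 0.05 m and z of dish1 in the frame of tray_bay between -0.004 and 0.04 m and x of dish2 in the frame of tray_bay between -0.065 and 0.065 m and y of dish2 in the frame of tray_bay between -0.05 and 0.05 m and z of dish2 in the frame of tray_bay between -0.004 and 0.04 m and horizontal distance between each of dish1, dish2 and dish0 below 0.007 m and horizontal distance between dish2 and dish1 below 0.007 m and value of joint tray below 0.003 m and linear speed of each of tube_blue, tube_orange, tube_green, tube_white, dish0, dish1, dish2 below 0.03 m/s); the robot touches nothing.
It fails at once if a tube is tipped over (more than 0.8 rad) (angle between any of tube_blue, tube_orange, tube_green, tube_white's own z axis and vertical above 0.8 rad).
It fails at once if a loose bottle or the beaker is knocked over (angle between any of amber_bottle, beaker, wash_bottle's own z axis and vertical above 0.6 rad).
Of tube_blue, tube_orange, tube_green, tube_white only 3 to 4 are there at a start; the rules pass over those that are not, and their reading is None.
Of dish0, dish1, dish2 only 2 to 3 are there at a start; the rules pass over those that are not, and their reading is None.
At some moment in a run one of dish0, dish1, dish2 may be knocked a few centimetres aside while the robot is not near it.
It also fails if it takes over 210 s, if anything falls off the work surface, if the arm or the gripper's body presses on something with over 40 N, if the wrist force passes 120 N, or if a joint passes its speed limit or range.

## Working session

There is one attempt and no reset: what is moved stays moved. The work goes in short steps, Python scripts to look and compute and a tool call to move; the robot and the scene stay as the last step left them, time stands still between calls to the robot, and variables do not carry over. Pictures are saved under pics/ and viewed, about 12 in all and at most 16, crops included, and the job is handed in when it is done.

Besides the shell and the picture viewer there is one more tool, called after ">>>" by a JSON object that holds its "api" and its "payload", one argument or row to a line. arm_command: Moves the arm, as the interface text tells. Its arguments: {"type":"object","properties":{"moves":{"type":"string"},"fingers":{"type":"number"}},"required":["moves"]}

```bash
mkdir -p pics; ls
cat > h.py <<'E'
import numpy as np, cv2
from plant import get_obs, viewer, workorder
def img(n): return viewer.get_image(n)
def save(im,name,f=1): cv2.imwrite('pics/'+name,cv2.resize(im['frame'][...,::-1],None,fx=f,fy=f))
def ray(im,u,v):
    K=np.array([[im['fx'],0,im['cx']],[0,im['fy'],im['cy']],[0,0,1.]])
    p=cv2.undistortPoints(np.array([[[u,v]]],float),K,np.array([im['k1'],0,0,0.]))[0,0]
    T=np.array(im['world_to_cam']); R=T[:3,:3]
    return -R.T@T[:3,3], R.T@np.array([p[0],p[1],1.])
def plane(im,u,v,z):
    o,d=ray(im,u,v); return o+d*(z-o[2])/d[2]
def dep(im,u,v):
    o,d=ray(im,u,v); return o+d*im['depth'][int(round(v)),int(round(u))]
E
python3 - <<'E'
from h import *
for n in('top','side'):
    im=img(n); save(im,n+'0.png',1.5); o,d=ray(im,256,192)
    print(n,o.round(),d.round(2),im['fx'],im['k1'],(im['depth']>0).mean())
o=get_obs(); print({k:np.round(v,3) for k,v in o.items()})
E
```

```text
pics
top [ 314.   -7. 1439.] [ 0.2  -0.03 -0.98] 421.96139793707164 -0.018623615633172046 0.9964040120442709
side [387. 929. 962.] [ 0.16 -0.71 -0.68] 424.1093224142419 -0.09007963549324041 0.9960479736328125
{'time': np.float64(0.1), 'qpos': array([ 1.146,  0.131,  1.489, -0.   ,  1.523, -0.085]), 'qd': array([-0.   , -0.001, -0.002,  0.001,  0.002,  0.001]), 'tau': array([ 1.0000e-03, -5.7094e+01, -5.0195e+01, -0.0000e+00,  8.0000e-03,
        0.0000e+00]), 'position': array([199.757, 565.22 , 230.285]), 'ee_rot': array([-5.310e-01, -3.096e+00,  3.000e-03]), 'contact_force': array([-0.521,  0.145, -1.865]), 'wrist_torque': array([-0.06 ,  0.012,  0.033]), 'finger_gap': np.float64(85.58)}
```

View pics/top0.png

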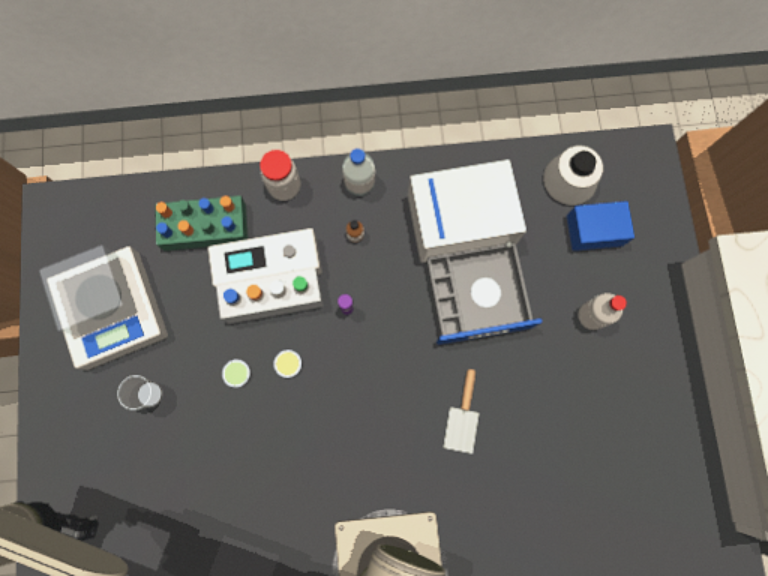

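View pics/side0.png

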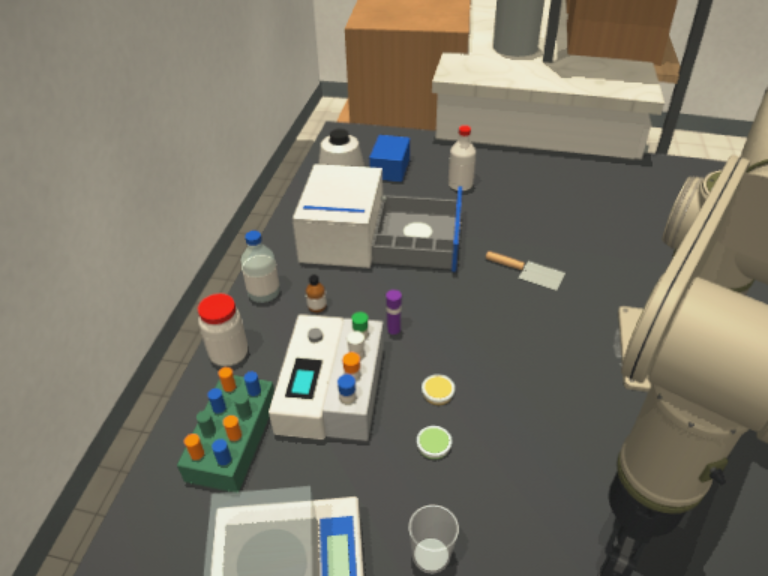

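The top view shows four tube caps at about (231,297), (254,292), (278,290) and (300,284), and two dishes: green at (235,373) and yellow at (288,363). The tray is open with its white disc at (486,292). The amber bottle is at (355,231), the purple decoy at (345,303), the beaker at (138,393) and the wash bottle at (602,310). The side view agrees, and neither view shows a red dish.

```bash
cat >> h.py <<'E'
def cloud(im):
    h,w=im['depth'].shape; uv=np.stack(np.meshgrid(np.arange(w),np.arange(h)),-1).reshape(-1,1,2).astype(float)
    K=np.array([[im['fx'],0,im['cx']],[0,im['fy'],im['cy']],[0,0,1.]])
    p=cv2.undistortPoints(uv,K,np.array([im['k1'],0,0,0.]))[:,0]
    T=np.array(im['world_to_cam']); d=im['depth'].reshape(-1,1)
    return ((np.c_[p*d,d]-T[:3,3])@T[:3,:3]).reshape(h,w,3)
def tri(a,ua,b,ub):
    oa,da=ray(a,*ua); ob,db=ray(b,*ub)
    s=np.linalg.lstsq(np.c_[da,-db],ob-oa,rcond=None)[0]
    pa,pb=oa+s[0]*da,ob+s[1]*db
    return (pa+pb)/2,np.linalg.norm(pa-pb)
RNG={'blue':((100,120,60),(125,255,255)),'orange':((7,150,100),(18,255,255)),'green':((50,120,60),(75,255,255)),'white':((0,0,130),(179,60,255)),
 'dgreen':((33,60,90),(50,255,255)),'yellow':((20,80,120),(32,255,255)),'red':((0,120,60),(9,255,200)),'disc':((0,0,215),(179,40,255))}
def blob(im,c,near,r=14):
    hsv=cv2.cvtColor(im['frame'],cv2.COLOR_RGB2HSV); m=cv2.inRange(hsv,*map(np.array,RNG[c]))
    z=np.zeros_like(m); cv2.circle(z,tuple(map(int,near)),r,255,-1); m&=z
    n,l,s,ce=cv2.connectedComponentsWithStats(m)
    k=1+np.argmax(s[1:,4]); return l==k
E
python3 - <<'E'
from h import *
t,s=img('top'),img('side'); ct,cs=cloud(t),cloud(s)
P={'blue':((154,197),(231,257)),'orange':((169,195),(234,242)),'white':((185,193),(237,228)),'green':((200,189),(240,215)),
'yellow':((192,242),(292,259)),'dgreen':((157,249),(289,294)),'disc':((324,195),(279,154))}
for c,(a,b) in P.items():
    out=[]
    for im,cl,n in((t,ct,a),(s,cs,b)):
        m=blob(im,c,n); z=cl[...,2]
        if c in('blue','orange','white','green'): m&=z>np.percentile(z[m],85)-5
        v,u=np.nonzero(m); q=cl[m]; out.append(((u.mean(),v.mean()),q.mean(0).round(1),m.sum(),(np.ptp(q[:,:2],axis=0)).round()))
    p,e=tri(t,out[0][0],s,out[1][0]); print(c,'tri',p.round(1),round(e,1),*[o[1:] for o in out])
hsv=cv2.cvtColor(t['frame'],cv2.COLOR_RGB2HSV); m=cv2.inRange(hsv,(105,150,60),(125,255,255))>0
g=np.zeros_like(m); g[210:232,285:368]=1; m&=g; q=ct[m]; q=q[q[:,2]>84]; print('panel top n',len(q),q[:,2].mean())
print(cv2.minAreaRect(q[:,:2].astype(np.float32)), q[q[:,1].argmax()],q[q[:,1].argmin()])
# cabinet roof
z=ct[...,2]; m=(z>120)&(z<136)&(ct[...,1]<0)&(ct[...,1]>-400); m=cv2.morphologyEx(m.astype(np.uint8),cv2.MORPH_OPEN,np.ones((9,9)))>0; print('roof',cv2.minAreaRect(ct[m][:,:2].astype(np.float32)),ct[m][:,2].mean())
# heater block
g=(ct[...,1]>80)&(ct[...,1]<380)&(ct[...,0]>400)&(ct[...,0]<640)
for lo,hi in((76,81),(69,74)):
    m=g&(z>lo)&(z<hi); m=cv2.morphologyEx(m.astype(np.uint8),cv2.MORPH_OPEN,np.ones((3,3)))>0; print('heat',lo,cv2.minAreaRect(ct[m][:,:2].astype(np.float32)),m.sum())
# rack: crop
for n,im,x0,y0,x1,y1 in(('top',t,270,140,370,235),('side',s,235,110,320,190)):
    cv2.imwrite(f'pics/tray_{n}.png',cv2.resize(im['frame'][y0:y1,x0:x1,::-1],None,fx=6,fy=6,interpolation=cv2.INTER_CUBIC))
# heights map on top of walls: points with z in 36..60 within tray
for (u,v) in((230,154),(234,135),(92,262),(404,207)): print('byst',ct[v,u].round())
E
```

```text
blue tri [602.8 282.5 112.7] 0.4 (array([601.5, 281. , 119.7]), np.int64(51), array([27., 28.])) (array([599.1, 293.2, 127.1]), np.int64(97), array([228., 658.]))
orange tri [606.8 231.7 113. ] 0.7 (array([605.8, 230.6, 119.3]), np.int64(53), array([27., 25.])) (array([605. , 236.3, 118.6]), np.int64(89), array([28., 33.]))
white tri [610.2 182.9 111.3] 0.2 (array([595.3, 173.4, 176.6]), np.int64(86), array([310., 227.])) (array([608.4, 188.8, 118. ]), np.int64(97), array([33., 61.]))
green tri [613.9 132.8 113.5] 1.7 (array([611.7, 132.1, 119.3]), np.int64(49), array([27., 26.])) (array([610.3, 149. , 131. ]), np.int64(71), array([239., 809.]))
yellow tri [456.9 183.8  12.2] 1.1 (array([456.1, 182. ,  25.1]), np.int64(160), array([167., 214.])) (array([455.7, 190.1,  20.4]), np.int64(202), array([ 93., 767.]))
dgreen tri [446.4 301.   12.5] 0.8 (array([446.5, 300.3,  15.8]), np.int64(164), array([45., 45.])) (array([445.7, 305.7,  19.8]), np.int64(256), array([ 83., 652.]))
disc tri [ 575.  -281.6   11.2] 1.4 (array([ 574.8, -280.5,   16.6]), np.int64(307), array([296., 309.])) (array([ 574.4, -282.3,   10.6]), np.int64(144), array([66., 58.]))
panel top n 161 89.24646697226494
((478.6979064941406, -267.57659912109375), (9.74777603149414, 218.78817749023438), 4.562069892883301) [ 468.67800934 -158.63437577   87.19722333] [ 486.57643789 -376.68975149   85.44340251]
roof ((753.7238159179688, -246.023681640625), (168.5908966064453, 221.32188415527344), 4.59210729598999) 127.38263237545645
heat 76 ((619.1762084960938, 212.29034423828125), (87.74796295166016, 39.84296417236328), 53.65962600708008) 33
heat 69 ((0.0, 0.0), (0.0, 0.0), 0.0) 0
byst [756.  27.  -2.]
byst [827.   7.  -4.]
byst [424. 524.  -2.]
byst [ 490. -507.  128.]
```

View pics/tray_top.png

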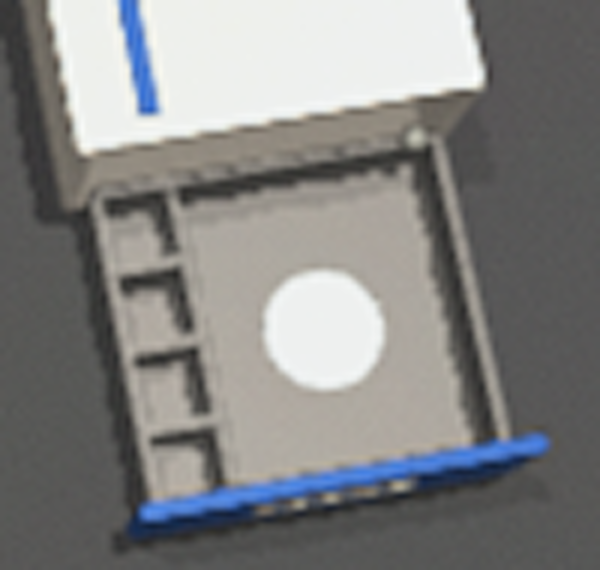

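The close-up shows the white disc at about (325,330), the four cells down the tray's left side and the panel along the bottom. Everything fits the sizes given: cabinet yaw is 4.6°, panel-to-bay is 95 mm (94 expected), and the tubes are spaced 50 mm with cap tops at 119.5. I'll start with the blue tube.

```bash
cat >> h.py <<'E'
from scipy.spatial.transform import Rotation as Rn
BAY=np.array([574.9,-281.0,12]); CA=np.deg2rad(4.58)
CX=np.array([np.cos(CA),np.sin(CA),0]); CY=np.array([-np.sin(CA),np.cos(CA),0])
RACK=BAY+98.7*CY
CELL=[RACK+a*CX for a in(-69,-23,23,69)]
TUBE={'blue':(602,282),'orange':(606,231.7),'white':(610,182.5),'green':(613.5,132.5)}
YH=4.24; YT=-85.4; YC=4.58   # tool-y directions, deg in world
def go(x,y,z,yaw):
    o=get_obs(); R=Rn.from_rotvec(o['ee_rot']).as_matrix()
    d=R.T@(np.array([x,y,z])-o['position']); cur=np.degrees(np.arctan2(R[1,1],R[0,1]))
    print('t',round(float(o['time']),1),'pos',np.round(o['position'],1),'yaw',round(cur,1),'-> move',d.round(1),'turn',round(-((yaw-cur+180)%360-180),1),'gap',o['finger_gap'].round(1),'F',o['contact_force'].round(1),'tilt',np.degrees(np.arccos(-R[2,2])).round(2))
E
python3 -c "
from h import *
print(np.round(CELL,1)); t=img('top'); c=cloud(t); print('knob z',c[163:173,188:198,2].max())
go(602,282,200,YH)"
```

```text
[[ 498.2 -188.1   12. ]
 [ 544.1 -184.5   12. ]
 [ 589.9 -180.8   12. ]
 [ 635.8 -177.1   12. ]]
knob z 1438.605300948228Traceback (most recent call last):
  File "<string>", line 4, in <module>
    go(602,282,200,YH)
    ~~^^^^^^^^^^^^^^^^
  File "h.py", line 42, in go
    print('t',round(float(o['time']),1),'pos',np.round(o['position'],1),'yaw',round(cur,1),'-> move',d.round(1),'turn',round(-((yaw-cur+180)%360-180),1),'gap',o['finger_gap'].round(1),'F',o['contact_force'].round(1),'tilt',np.degrees(np.arccos(-R[2,2])).round(2))
                                                                                                                                                               ^^^^^^^^^^^^^^^^^^^^^
AttributeError: 'float' object has no attribute 'round'
```

```bash
sed -i "s/o\['finger_gap'\].round(1)/round(float(o['finger_gap']),1)/; s/o\['contact_force'\].round(1)/np.round(o['contact_force'],1)/" h.py
python3 -c "
from h import *
t=img('top'); c=cloud(t); print('knob z',np.median(c[163:173,188:198,2]),np.percentile(c[163:173,188:198,2],90))
go(602,282,200,YH)"
```

```text
knob z 80.26900141724886 85.33128270684153
t 0.3 pos [199.9 565.6 230.9] yaw 70.5 -> move [-473.6 -133.3   31. ] turn 66.3 gap 85.4 F [0.6 0.7 0.3] tilt 0.04
```

>>> {"api": "arm_command", "payload": {
  "moves": "-473.6 -133.3 31 66.3; -473.6 -133.3 31 66.3; -473.6 -133.3 31 66.3; -473.6 -133.3 31 66.3; -473.6 -133.3 31 66.3; -473.6 -133.3 31 66.3; -473.6 -133.3 31 66.3; -473.6 -133.3 31 66.3; -473.6 -133.3 31 66.3; -473.6 -133.3 31 66.3; -473.6 -133.3 31 66.3; -473.6 -133.3 31 66.3",
  "fingers": -0.1
}}

```text
time: 1.5
position: [602.6, 281.1, 199.6]
ee_rot: [-2.14, -2.299, 0.001]
contact_force: [-0.4, 1.0, -1.0]
finger_gap: 46.7
```

Run:
```python
from h import *
go(602,282,140,YH)
t,s=img('top'),img('side')
a=s['frame'][130:330,150:350,::-1]; b=t['frame'][130:290,100:260,::-1]
cv2.imwrite('pics/above.png',np.hstack([cv2.resize(a,(400,400)),cv2.resize(b,(400,400))]))
```

```text
t 1.5 pos [602.6 281.1 199.6] yaw 4.1 -> move [ 0.9 -0.4 59.6] turn -0.1 gap 46.7 F [-0.4  1.  -1. ] tilt 0.07
```

View pics/above.png

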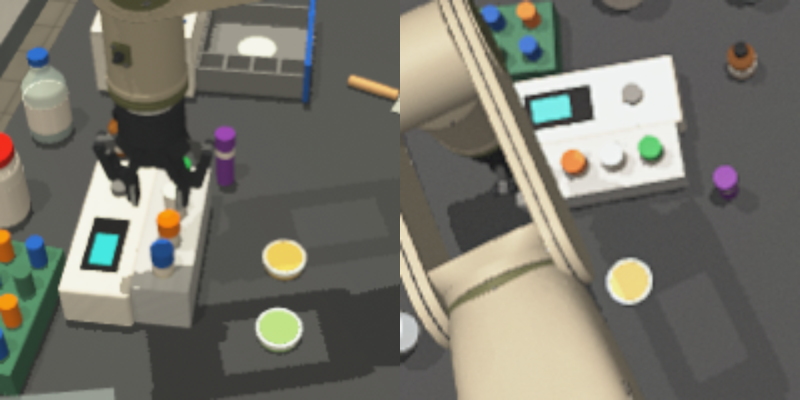

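The side crop shows the gripper open with its jaws along heater x. It is raised, so parallax puts it further up the image than the blue cap at (162,255). I'll go down with a force check.

>>> {"api": "arm_command", "payload": {
  "moves": "0.9 -0.4 40 0; 0.9 -0.4 70 0; 0.9 -0.4 85 0; 0.9 -0.4 100 0; 0.9 -0.4 114 0; 0.9 -0.4 114 0"
}}

```text
time: 2.2
position: [600.5, 283.0, 84.5]
ee_rot: [-2.137, -2.302, 0.003]
contact_force: [0.7, 0.7, -0.3]
finger_gap: 47.0
```

>>> {"api": "arm_command", "payload": {
  "moves": "0 0 0 0; 0 0 0 0; 0 0 0 0; 0 0 0 0; 0 0 0 0; 0 0 0 0",
  "fingers": 1
}}

```text
time: 2.8
position: [602.3, 283.3, 87.4]
ee_rot: [2.137, 2.301, 0.003]
contact_force: [0.9, 0.0, 3.8]
finger_gap: 29.6
```

>>> {"api": "arm_command", "payload": {
  "moves": "0 0 -5 0; 0 0 -15 0; 0 0 -30 0; 0 0 -45 0; 0 0 -60 0; 0 0 -80 0; 0 0 -110 0; 0 0 -150 0; 0 0 -165 0; 0 0 -165 0"
}}

```text
time: 3.8
position: [603.0, 283.7, 255.6]
ee_rot: [2.136, 2.3, 0.009]
contact_force: [-0.1, 0.1, -0.7]
finger_gap: 29.5
```

Run:
```python
from h import *
c=CELL[3]; go(c[0],c[1],250,YT)
t,s=img('top'),img('side')
cv2.imwrite('pics/lift.png',np.hstack([cv2.resize(s['frame'][90:330,120:360,::-1],(500,500))]))
```

```text
t 3.8 pos [603.  283.7 255.6] yaw 4.2 -> move [-462.    -1.3    4.8] turn 89.6 gap 29.5 F [-0.1  0.1 -0.7] tilt 0.35
```

View pics/lift.png

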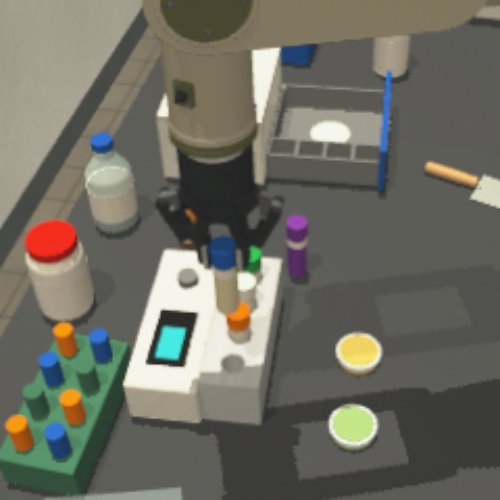

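The blue tube hangs upright in the jaws at (225,270), and its well at (232,362) is empty. Next I'll carry it to cell 3.

>>> {"api": "arm_command", "payload": {
  "moves": "-462 -1.3 4 89.6; -462 -1.3 4 89.6; -462 -1.3 4 89.6; -462 -1.3 4 89.6; -462 -1.3 4 89.6; -462 -1.3 4 89.6; -462 -1.3 4 89.6; -462 -1.3 4 89.6; -462 -1.3 4 89.6; -462 -1.3 4 89.6; -462 -1.3 4 89.6; -462 -1.3 4 89.6"
}}

```text
time: 5.1
position: [632.9, -178.2, 243.7]
ee_rot: [-3.137, -0.123, 0.008]
contact_force: [0.3, 0.3, -1.2]
finger_gap: 29.3
```

>>> {"api": "arm_command", "payload": {
  "moves": "0 0 0 0; 0 0 0 0; 0 0 0 0"
}}

```text
time: 5.4
position: [634.3, -177.0, 246.9]
ee_rot: [-3.139, -0.13, 0.001]
contact_force: [0.0, 0.9, -1.5]
finger_gap: 29.4
```

Run:
```python
from h import *
c=CELL[3]; go(c[0],c[1],135,YT)
t,s=img('top'),img('side')
cv2.imwrite('pics/cell3.png',np.hstack([cv2.resize(s['frame'][60:220,180:340,::-1],(400,400)),cv2.resize(t['frame'][120:240,260:380,::-1],(400,400))]))
```

```text
t 5.4 pos [ 634.3 -177.   246.9] yaw -85.3 -> move [  1.6   0.2 111.9] turn 0.1 gap 29.4 F [ 0.   0.9 -1.5] tilt 0.03
```

View pics/cell3.png

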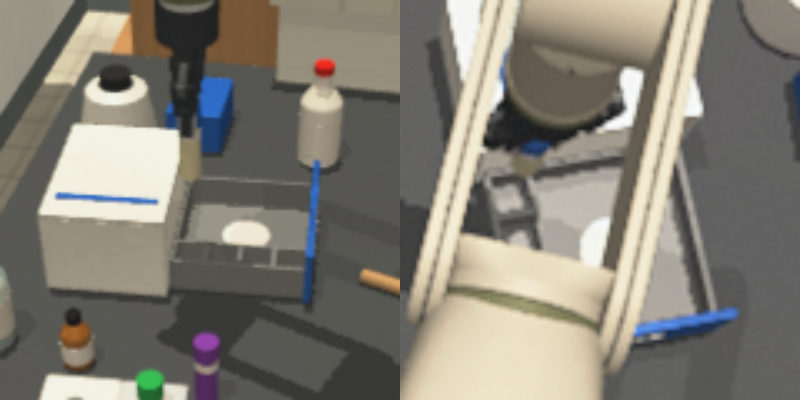

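The tube hangs upright over the rear cell, in front of the cabinet mouth, at (190,150) in the left half. I'll lower it.

>>> {"api": "arm_command", "payload": {
  "moves": "1.6 0.2 40 0; 1.6 0.2 80 0; 1.6 0.2 110 0; 1.6 0.2 125 0; 1.6 0.2 140 0; 1.6 0.2 152 0; 1.6 0.2 160 0; 1.6 0.2 165 0; 1.6 0.2 165 0; 1.6 0.2 165 0"
}}

```text
time: 6.5
position: [636.5, -178.1, 83.1]
ee_rot: [3.139, 0.127, 0.002]
contact_force: [0.1, -0.4, -1.1]
finger_gap: 29.6
```

Run:
```python
from h import *
c=CELL[3]; go(c[0],c[1],78,YT)
```

```text
t 6.5 pos [ 636.5 -178.1   83.1] yaw -85.4 -> move [-0.6 -1.   5.1] turn 0.0 gap 29.6 F [ 0.1 -0.4 -1.1] tilt 0.06
```

>>> {"api": "arm_command", "payload": {
  "moves": "0 0 2 0; 0 0 4 0; 0 0 5 0; 0 0 5 0"
}}

```text
time: 6.9
position: [637.3, -178.2, 79.4]
ee_rot: [3.138, 0.127, 0.005]
contact_force: [-0.9, 1.0, 7.5]
finger_gap: 29.2
```

>>> {"api": "arm_command", "payload": {
  "moves": "0 0 0 0; 0 0 0 0; 0 0 0 0; 0 0 0 0; 0 0 -10 0; 0 0 -30 0; 0 0 -60 0; 0 0 -110 0; 0 0 -150 0; 0 0 -150 0; 0 0 -150 0",
  "fingers": -0.1
}}

```text
time: 8.0
position: [637.0, -178.2, 230.0]
ee_rot: [3.137, 0.127, 0.006]
contact_force: [-0.2, 0.1, -1.6]
finger_gap: 47.0
```

Run:
```python
from h import *
x,y=TUBE['orange']; go(x,y,228,YH)
t,s=img('top'),img('side')
cv2.imwrite('pics/cell3b.png',np.hstack([cv2.resize(s['frame'][60:220,180:340,::-1],(400,400)),cv2.resize(t['frame'][120:240,260:380,::-1],(400,400))]))
```

```text
t 8.0 pos [ 637.  -178.2  230. ] yaw -85.4 -> move [   2.2 -411.1    1.3] turn -89.6 gap 47.0 F [-0.2  0.1 -1.6] tilt 0.25
```

View pics/cell3b.png

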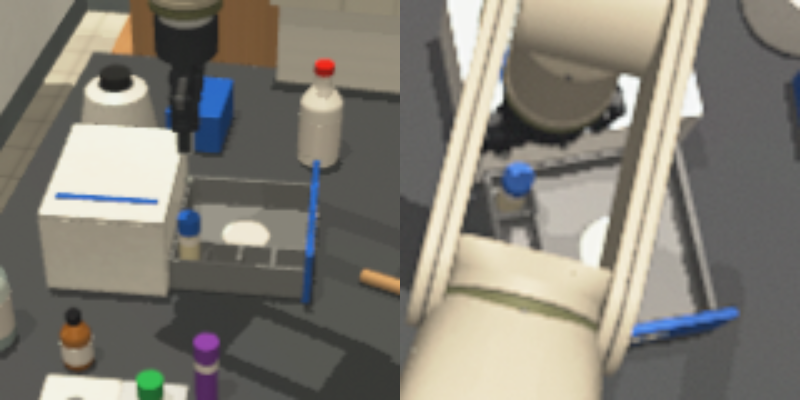

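The blue tube stands upright in cell 3, with its cap at (189,222) in the left half and (518,180) in the right. I'll do the same for orange into cell 2.

>>> {"api": "arm_command", "payload": {
  "moves": "2.2 -411 1 -89.6; 2.2 -411 1 -89.6; 2.2 -411 1 -89.6; 2.2 -411 1 -89.6; 2.2 -411 1 -89.6; 2.2 -411 1 -89.6; 2.2 -411 1 -89.6; 2.2 -411 1 -89.6; 2.2 -411 1 -89.6; 2.2 -411 1 -89.6; 2.2 -411 1 -89.6; 2.2 -411 1 -89.6"
}}

```text
time: 9.3
position: [603.8, 232.0, 223.9]
ee_rot: [-2.135, -2.302, 0.005]
contact_force: [0.1, -0.4, 0.1]
finger_gap: 47.1
```

>>> {"api": "arm_command", "payload": {
  "moves": "0 0 0 0; 0 0 0 0"
}}

```text
time: 9.5
position: [604.7, 231.6, 225.4]
ee_rot: [-2.14, -2.299, 0.002]
contact_force: [0.2, -0.2, 0.4]
finger_gap: 47.1
```

Run:
```python
from h import *
x,y=TUBE['orange']; go(x,y,85,YH)
```

```text
t 9.5 pos [604.7 231.6 225.4] yaw 4.1 -> move [  0.    1.5 140.4] turn -0.1 gap 47.1 F [ 0.2 -0.2  0.4] tilt 0.08
```

>>> {"api": "arm_command", "payload": {
  "moves": "0 1 40 0; 0 1 80 0; 0 1 105 0; 0 1 120 0; 0 1 132 0; 0 1 141 0; 0 1 141 0; 0 1 141 0"
}}

```text
time: 10.3
position: [606.7, 232.3, 86.5]
ee_rot: [2.138, 2.301, 0.002]
contact_force: [-0.1, 0.7, -0.6]
finger_gap: 46.6
```

>>> {"api": "arm_command", "payload": {
  "moves": "0 0 0 0; 0 0 0 0; 0 0 0 0; 0 0 0 0; 0 0 0 0; 0 0 0 0",
  "fingers": 1
}}

```text
time: 10.9
position: [607.2, 232.4, 87.1]
ee_rot: [2.137, 2.301, 0.004]
contact_force: [0.3, -0.1, 5.2]
finger_gap: 29.8
```

>>> {"api": "arm_command", "payload": {
  "moves": "0 0 -5 0; 0 0 -15 0; 0 0 -30 0; 0 0 -45 0; 0 0 -60 0; 0 0 -80 0; 0 0 -110 0; 0 0 -150 0; 0 0 -165 0; 0 0 -165 0; 0 0 -165 0"
}}

```text
time: 12.0
position: [605.6, 231.9, 249.3]
ee_rot: [-2.137, -2.301, 0.002]
contact_force: [-1.3, -0.4, -2.4]
finger_gap: 29.6
```

Run:
```python
from h import *
c=CELL[2]; go(c[0],c[1],250,YT)
s=img('side'); m=blob(s,'orange',(234,200),45); v,u=np.nonzero(m); print('orange px',u.mean(),v.mean(),m.sum(), np.median(cloud(s)[m],0).round())
```

```text
t 12.0 pos [605.6 231.9 249.3] yaw 4.2 -> move [-410.4  -46.    -0.6] turn 89.6 gap 29.6 F [-1.3 -0.4 -2.4] tilt 0.07
orange px 230.64071856287424 196.88023952095807 167 [603. 243. 280.]
```

>>> {"api": "arm_command", "payload": {
  "moves": "-410.4 -46 0 89.6; -410.4 -46 0 89.6; -410.4 -46 0 89.6; -410.4 -46 0 89.6; -410.4 -46 0 89.6; -410.4 -46 0 89.6; -410.4 -46 0 89.6; -410.4 -46 0 89.6; -410.4 -46 0 89.6; -410.4 -46 0 89.6; -410.4 -46 0 89.6; -410.4 -46 0 89.6"
}}

```text
time: 13.25
position: [589.1, -180.5, 247.3]
ee_rot: [-3.137, -0.124, 0.007]
contact_force: [-0.9, 0.2, -0.3]
finger_gap: 29.4
```

>>> {"api": "arm_command", "payload": {
  "moves": "0 0 0 0; 0 0 0 0; 0 0 0 0"
}}

```text
time: 13.55
position: [590.3, -180.3, 249.9]
ee_rot: [-3.139, -0.129, 0.001]
contact_force: [0.1, -1.5, -0.9]
finger_gap: 29.8
```

Run:
```python
from h import *
c=CELL[2]; go(c[0],c[1],80,YT)
```

```text
t 13.6 pos [ 590.3 -180.3  249.9] yaw -85.3 -> move [ -0.3   0.5 169.9] turn 0.1 gap 29.8 F [ 0.1 -1.5 -0.9] tilt 0.04
```

>>> {"api": "arm_command", "payload": {
  "moves": "0 0.5 40 0; 0 0.5 80 0; 0 0.5 110 0; 0 0.5 125 0; 0 0.5 140 0; 0 0.5 152 0; 0 0.5 162 0; 0 0.5 167 0; 0 0.5 170 0; 0 0.5 171 0; 0 0.5 171 0"
}}

```text
time: 14.65
position: [590.8, -181.3, 79.8]
ee_rot: [3.139, 0.127, 0.001]
contact_force: [0.0, -0.5, -1.2]
finger_gap: 29.2
```

Run:
```python
from h import *
c=CELL[2]; go(c[0],c[1],79,YT)
```

```text
t 14.7 pos [ 590.8 -181.3   79.8] yaw -85.4 -> move [-0.8 -0.6  0.8] turn 0.0 gap 29.2 F [ 0.  -0.5 -1.2] tilt 0.05
```

>>> {"api": "arm_command", "payload": {
  "moves": "0 0 1 0; 0 0 2 0; 0 0 2 0"
}}

```text
time: 14.95
position: [591.6, -181.4, 79.0]
ee_rot: [3.138, 0.127, 0.004]
contact_force: [-1.1, 1.3, 6.1]
finger_gap: 29.5
```

>>> {"api": "arm_command", "payload": {
  "moves": "0 0 0 0; 0 0 0 0; 0 0 0 0; 0 0 0 0; 0 0 -10 0; 0 0 -30 0; 0 0 -60 0; 0 0 -110 0; 0 0 -150 0; 0 0 -150 0; 0 0 -150 0",
  "fingers": -0.1
}}

```text
time: 16.05
position: [591.4, -181.5, 229.8]
ee_rot: [3.137, 0.127, 0.006]
contact_force: [-0.1, 0.9, -0.8]
finger_gap: 47.3
```

Run:
```python
from h import *
x,y=TUBE['white']; go(x,y,226,YH)
s=img('side'); m=blob(s,'orange',(265,160),30); v,u=np.nonzero(m); print('orange px',u.mean(),v.mean(),m.sum(), np.median(cloud(s)[m],0).round())
```

```text
t 16.1 pos [ 591.4 -181.5  229.8] yaw -85.4 -> move [  47.9 -361.3    3.3] turn -89.6 gap 47.3 F [-0.1  0.9 -0.8] tilt 0.23
orange px 268.2962962962963 149.88888888888889 81 [ 591. -171.  107.]
```

>>> {"api": "arm_command", "payload": {
  "moves": "47.9 -361 2 -89.6; 47.9 -361 2 -89.6; 47.9 -361 2 -89.6; 47.9 -361 2 -89.6; 47.9 -361 2 -89.6; 47.9 -361 2 -89.6; 47.9 -361 2 -89.6; 47.9 -361 2 -89.6; 47.9 -361 2 -89.6; 47.9 -361 2 -89.6; 47.9 -361 2 -89.6; 47.9 -361 2 -89.6"
}}

```text
time: 17.3
position: [607.9, 182.5, 222.9]
ee_rot: [-2.135, -2.301, 0.005]
contact_force: [-0.5, 0.1, 0.5]
finger_gap: 47.1
```

>>> {"api": "arm_command", "payload": {
  "moves": "0 0 0 0; 0 0 0 0; 0 0 0 0"
}}

```text
time: 17.6
position: [608.9, 182.4, 224.9]
ee_rot: [-2.139, -2.3, 0.001]
contact_force: [0.4, 0.2, -0.1]
finger_gap: 47.4
```

Run:
```python
from h import *
x,y=TUBE['white']; go(x,y,86,YH)
```

```text
t 17.6 pos [608.9 182.4 224.9] yaw 4.2 -> move [  0.    1.2 138.9] turn -0.1 gap 47.4 F [ 0.4  0.2 -0.1] tilt 0.03
```

>>> {"api": "arm_command", "payload": {
  "moves": "0 1 40 0; 0 1 80 0; 0 1 105 0; 0 1 120 0; 0 1 132 0; 0 1 139 0; 0 1 139 0; 0 1 139 0"
}}

```text
time: 18.4
position: [610.9, 182.9, 87.7]
ee_rot: [2.137, 2.301, 0.003]
contact_force: [-0.3, 0.2, 0.6]
finger_gap: 46.9
```

>>> {"api": "arm_command", "payload": {
  "moves": "0 0 0 0; 0 0 0 0; 0 0 0 0; 0 0 0 0; 0 0 0 0; 0 0 0 0",
  "fingers": 1
}}

```text
time: 19.0
position: [611.2, 182.9, 88.1]
ee_rot: [2.137, 2.301, 0.004]
contact_force: [-0.0, 0.7, 7.6]
finger_gap: 29.5
```

>>> {"api": "arm_command", "payload": {
  "moves": "0 0 -5 0; 0 0 -15 0; 0 0 -30 0; 0 0 -45 0; 0 0 -60 0; 0 0 -80 0; 0 0 -110 0; 0 0 -150 0; 0 0 -165 0; 0 0 -165 0; 0 0 -165 0"
}}

```text
time: 20.1
position: [609.6, 182.6, 250.4]
ee_rot: [-2.137, -2.301, 0.001]
contact_force: [0.4, -0.2, -0.8]
finger_gap: 29.3
```

Run:
```python
from h import *
c=CELL[1]; go(c[0],c[1],250,YT)
```

```text
t 20.1 pos [609.6 182.6 250.4] yaw 4.2 -> move [-361.2  -92.4    0.6] turn 89.6 gap 29.3 F [ 0.4 -0.2 -0.8] tilt 0.06
```

>>> {"api": "arm_command", "payload": {
  "moves": "-361 -92.4 0 89.6; -361 -92.4 0 89.6; -361 -92.4 0 89.6; -361 -92.4 0 89.6; -361 -92.4 0 89.6; -361 -92.4 0 89.6; -361 -92.4 0 89.6; -361 -92.4 0 89.6; -361 -92.4 0 89.6; -361 -92.4 0 89.6; -361 -92.4 0 89.6; -361 -92.4 0 89.6"
}}

```text
time: 21.3
position: [543.2, -183.8, 248.3]
ee_rot: [-3.137, -0.125, 0.007]
contact_force: [-0.3, -0.5, -0.2]
finger_gap: 29.9
```

>>> {"api": "arm_command", "payload": {
  "moves": "0 0 0 0; 0 0 0 0; 0 0 0 0"
}}

```text
time: 21.6
position: [544.3, -184.0, 250.8]
ee_rot: [-3.139, -0.129, 0.001]
contact_force: [-0.0, 0.7, -0.1]
finger_gap: 29.1
```

Run:
```python
from h import *
c=CELL[1]; go(c[0],c[1],79,YT)
```

```text
t 21.6 pos [ 544.3 -184.   250.8] yaw -85.3 -> move [ -0.2   0.5 171.8] turn 0.1 gap 29.1 F [-0.   0.7 -0.1] tilt 0.04
```

>>> {"api": "arm_command", "payload": {
  "moves": "0 0.5 40 0; 0 0.5 80 0; 0 0.5 110 0; 0 0.5 125 0; 0 0.5 140 0; 0 0.5 152 0; 0 0.5 162 0; 0 0.5 167 0; 0 0.5 170 0; 0 0.5 172 0; 0 0.5 172 0"
}}

```text
time: 22.7
position: [545.2, -185.0, 80.1]
ee_rot: [3.138, 0.127, 0.002]
contact_force: [-0.0, -0.0, 0.1]
finger_gap: 29.6
```

>>> {"api": "arm_command", "payload": {
  "moves": "0 0 0 0; 0 0 0 0"
}}

```text
time: 22.9
position: [545.1, -184.9, 80.0]
ee_rot: [3.138, 0.127, 0.002]
contact_force: [-0.3, -0.1, 1.9]
finger_gap: 29.6
```

>>> {"api": "arm_command", "payload": {
  "moves": "0 0 1 0; 0 0 1 0"
}}

```text
time: 23.1
position: [545.7, -185.0, 80.0]
ee_rot: [3.138, 0.127, 0.004]
contact_force: [-1.1, 0.5, 8.0]
finger_gap: 29.2
```

>>> {"api": "arm_command", "payload": {
  "moves": "0 0 0 0; 0 0 0 0; 0 0 0 0; 0 0 0 0; 0 0 -10 0; 0 0 -30 0; 0 0 -60 0; 0 0 -110 0; 0 0 -150 0; 0 0 -150 0; 0 0 -150 0",
  "fingers": -0.1
}}

```text
time: 24.2
position: [545.5, -185.1, 230.6]
ee_rot: [3.137, 0.127, 0.005]
contact_force: [-0.1, 0.0, -1.1]
finger_gap: 47.1
```

Run:
```python
from h import *
x,y=TUBE['green']; go(x,y,226,YH)
```

```text
t 24.2 pos [ 545.5 -185.1  230.6] yaw -85.4 -> move [  93.4 -311.1    4.4] turn -89.6 gap 47.1 F [-0.1  0.  -1.1] tilt 0.22
```

>>> {"api": "arm_command", "payload": {
  "moves": "93.4 -311 3 -89.6; 93.4 -311 3 -89.6; 93.4 -311 3 -89.6; 93.4 -311 3 -89.6; 93.4 -311 3 -89.6; 93.4 -311 3 -89.6; 93.4 -311 3 -89.6; 93.4 -311 3 -89.6; 93.4 -311 3 -89.6; 93.4 -311 3 -89.6; 93.4 -311 3 -89.6; 93.4 -311 3 -89.6"
}}

```text
time: 25.4
position: [611.5, 132.7, 223.3]
ee_rot: [-2.135, -2.301, 0.004]
contact_force: [-0.7, 0.4, 0.1]
finger_gap: 47.0
```

>>> {"api": "arm_command", "payload": {
  "moves": "0 0 0 0; 0 0 0 0; 0 0 0 0"
}}

```text
time: 25.7
position: [612.4, 132.7, 225.0]
ee_rot: [-2.139, -2.301, 0.001]
contact_force: [0.5, 0.1, 0.4]
finger_gap: 46.6
```

Run:
```python
from h import *
x,y=TUBE['green']; go(x,y,86,YH)
```

```text
t 25.7 pos [612.4 132.7 225. ] yaw 4.2 -> move [ -0.3   1.1 139. ] turn -0.1 gap 46.6 F [0.5 0.1 0.4] tilt 0.03
```

>>> {"api": "arm_command", "payload": {
  "moves": "0 1 40 0; 0 1 80 0; 0 1 105 0; 0 1 120 0; 0 1 132 0; 0 1 140 0; 0 1 140 0; 0 1 140 0"
}}

```text
time: 26.5
position: [614.4, 133.0, 86.6]
ee_rot: [2.137, 2.301, 0.002]
contact_force: [-0.3, 0.0, 0.9]
finger_gap: 46.5
```

>>> {"api": "arm_command", "payload": {
  "moves": "0 0 0 0; 0 0 0 0; 0 0 0 0; 0 0 0 0; 0 0 0 0; 0 0 0 0",
  "fingers": 1
}}

```text
time: 27.1
position: [614.7, 133.1, 87.0]
ee_rot: [2.137, 2.301, 0.003]
contact_force: [0.6, -0.1, 6.1]
finger_gap: 29.4
```

>>> {"api": "arm_command", "payload": {
  "moves": "0 0 -5 0; 0 0 -15 0; 0 0 -30 0; 0 0 -45 0; 0 0 -60 0; 0 0 -80 0; 0 0 -110 0; 0 0 -150 0; 0 0 -165 0; 0 0 -165 0; 0 0 -165 0"
}}

```text
time: 28.2
position: [613.0, 132.8, 249.2]
ee_rot: [-2.137, -2.301, 0.002]
contact_force: [-0.1, -0.6, -1.0]
finger_gap: 29.3
```

Run:
```python
from h import *
c=CELL[0]; go(c[0],c[1],250,YT)
```

```text
t 28.2 pos [613.  132.8 249.2] yaw 4.2 -> move [-311.6 -138.1   -0.6] turn 89.6 gap 29.3 F [-0.1 -0.6 -1. ] tilt 0.08
```

>>> {"api": "arm_command", "payload": {
  "moves": "-311.6 -138 0 89.6; -311.6 -138 0 89.6; -311.6 -138 0 89.6; -311.6 -138 0 89.6; -311.6 -138 0 89.6; -311.6 -138 0 89.6; -311.6 -138 0 89.6; -311.6 -138 0 89.6; -311.6 -138 0 89.6; -311.6 -138 0 89.6; -311.6 -138 0 89.6; -311.6 -138 0 89.6"
}}

```text
time: 29.4
position: [497.6, -187.5, 247.4]
ee_rot: [-3.137, -0.125, 0.007]
contact_force: [-0.2, 0.6, -1.7]
finger_gap: 29.6
```

>>> {"api": "arm_command", "payload": {
  "moves": "0 0 0 0; 0 0 0 0; 0 0 0 0"
}}

```text
time: 29.7
position: [498.7, -187.9, 249.8]
ee_rot: [-3.139, -0.129, 0.001]
contact_force: [-1.7, 0.7, -1.0]
finger_gap: 29.3
```

Run:
```python
from h import *
c=CELL[0]; go(c[0],c[1],79,YT)
```

```text
t 29.7 pos [ 498.7 -187.9  249.8] yaw -85.3 -> move [ -0.4   0.2 170.8] turn 0.1 gap 29.3 F [-1.7  0.7 -1. ] tilt 0.04
```

>>> {"api": "arm_command", "payload": {
  "moves": "0 0 40 0; 0 0 80 0; 0 0 110 0; 0 0 125 0; 0 0 140 0; 0 0 152 0; 0 0 162 0; 0 0 167 0; 0 0 170 0; 0 0 172 0; 0 0 172 0; 0 0 172 0"
}}

```text
time: 30.9
position: [499.4, -188.3, 79.0]
ee_rot: [3.138, 0.127, 0.002]
contact_force: [1.1, -0.7, -0.5]
finger_gap: 29.3
```

>>> {"api": "arm_command", "payload": {
  "moves": "0 0 1 0; 0 0 1 0"
}}

```text
time: 31.1
position: [500.0, -188.4, 78.9]
ee_rot: [3.138, 0.127, 0.004]
contact_force: [0.0, 0.5, 7.4]
finger_gap: 29.7
```

>>> {"api": "arm_command", "payload": {
  "moves": "0 0 0 0; 0 0 0 0; 0 0 0 0; 0 0 0 0; 0 0 -10 0; 0 0 -30 0; 0 0 -60 0; 0 0 -110 0; 0 0 -150 0; 0 0 -150 0; 0 0 -150 0",
  "fingers": -0.1
}}

```text
time: 32.2
position: [499.8, -188.5, 229.5]
ee_rot: [3.137, 0.127, 0.005]
contact_force: [-0.1, 0.0, -0.2]
finger_gap: 47.0
```

>>> {"api": "arm_command", "payload": {
  "moves": "90 -200 0 0; 90 -200 0 0; 90 -200 0 0; 90 -200 0 0; 90 -200 0 0; 90 -200 0 0; 90 -200 0 0; 90 -200 0 0",
  "fingers": -1
}}

```text
time: 33.0
position: [571.8, 17.5, 226.4]
ee_rot: [3.139, 0.125, -0.003]
contact_force: [0.0, 0.4, -0.8]
finger_gap: 85.4
```

Run:
```python
from h import *
t,s=img('top'),img('side'); save(t,'after.png',1.0); save(s,'afters.png',1)
cv2.imwrite('pics/after.png',np.hstack([t['frame'][100:300,50:400,::-1],s['frame'][60:384,150:500,::-1][:200]]))
cv2.imwrite('pics/after.png',cv2.resize(np.vstack([t['frame'][120:300,60:400,::-1],s['frame'][120:340,120:460,::-1]]),None,fx=1.5,fy=1.5))
for c,a,b in(('yellow',(192,242),(292,259)),('dgreen',(157,249),(289,294))):
    o=[]
    for im,n in((t,a),(s,b)):
        m=blob(im,c,n,30); v,u=np.nonzero(m); o.append((u.mean(),v.mean())); print(c,m.sum(),np.median(cloud(im)[m],0).round(1))
    p,e=tri(t,o[0],s,o[1]); print('tri',p.round(1),e.round(1),'plane16',plane(t,*o[0],16).round(1),plane(s,*o[1],16).round(1))
x,y=456.5,183; go(x,y,120,YC)
```

```text
yellow 138 [457.5 185.4  16.2]
yellow 204 [456.2 185.6  15.5]
tri [456.7 186.3  15.7] 1.2 plane16 [457.3 186.2  16. ] [456.1 186.6  16. ]
dgreen 164 [446.2 300.2  16. ]
dgreen 256 [445.8 303.8  16.5]
tri [446.4 301.   12.5] 0.8 plane16 [446.5 300.2  16. ] [445.8 303.3  16. ]
t 33.1 pos [572.1  17.3 227. ] yaw -85.5 -> move [-102.1 -174.4  107. ] turn -90.1 gap 85.8 F [-0.2  0.1 -0.1] tilt 0.04
```

View pics/after.png

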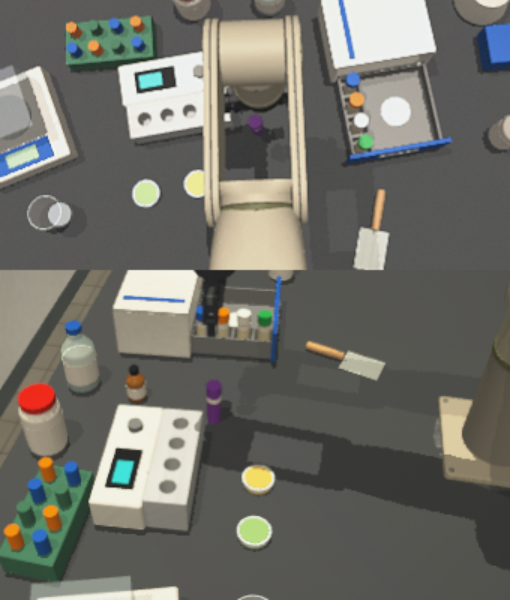

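All four tubes stand in the cells: caps at (353,80), (357,100), (361,120) and (366,141) in the upper crop. The heater wells are empty, and the dishes have not moved. I'll pick the yellow dish at about (456.5,184.5), with its top at z ≈ 16.

>>> {"api": "arm_command", "payload": {
  "moves": "-103.6 -174.4 60 -90; -103.6 -174.4 100 -90; -103.6 -174.4 107 -90; -103.6 -174.4 107 -90; -103.6 -174.4 107 -90; -103.6 -174.4 107 -90; -103.6 -174.4 107 -90; -103.6 -174.4 107 -90; -103.6 -174.4 107 -90; -103.6 -174.4 107 -90; -103.6 -174.4 107 -90; -103.6 -174.4 107 -90",
  "fingers": -0.75
}}

```text
time: 34.3
position: [455.4, 183.2, 120.4]
ee_rot: [2.13, 2.309, 0.0]
contact_force: [0.5, -1.0, 0.3]
finger_gap: 74.7
```

>>> {"api": "arm_command", "payload": {
  "moves": "0 0 0 0; 0 0 0 0"
}}

```text
time: 34.5
position: [455.2, 183.7, 120.3]
ee_rot: [2.133, 2.307, 0.0]
contact_force: [0.1, -0.7, -0.4]
finger_gap: 74.4
```

Run:
```python
from h import *
go(456.5,184.5,15,YC)
s=img('side'); cv2.imwrite('pics/dish.png',cv2.resize(s['frame'][180:330,200:350,::-1],(600,600)))
m=blob(s,'yellow',(292,259),30); v,u=np.nonzero(m);print(m.sum(),plane(s,u.mean(),v.mean(),16))
```

```text
t 34.5 pos [455.2 183.7 120.3] yaw 4.5 -> move [  0.7   1.3 105.3] turn -0.1 gap 74.4 F [ 0.1 -0.7 -0.4] tilt 0.01
211 [456.16444784 187.52890363  16.        ]
```

View pics/dish.png

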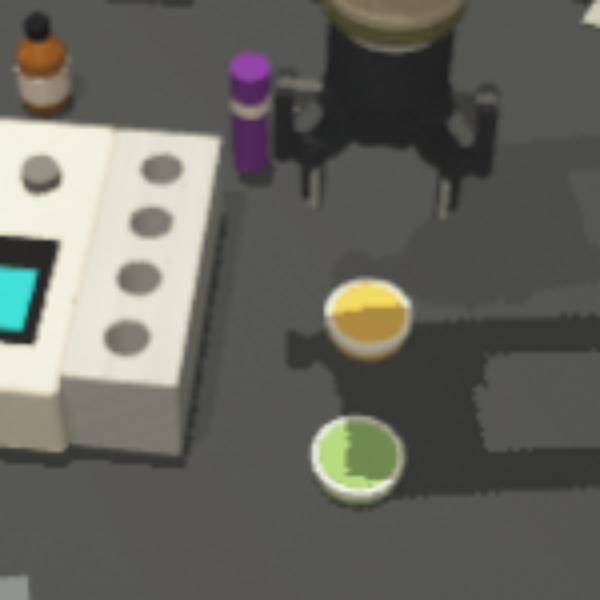

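The jaws straddle the yellow dish at (368,318), with fingertips at (313,205) and (445,210). The green dish at (357,455) is clear. I'll descend in stages and feel for the bench.

>>> {"api": "arm_command", "payload": {
  "moves": "0.5 1 45 0; 0.5 1 80 0; 0.5 1 100 0; 0.5 1 108 0; 0.5 1 108 0; 0.5 1 108 0"
}}

```text
time: 35.15
position: [457.1, 184.9, 13.5]
ee_rot: [2.13, 2.308, 0.002]
contact_force: [0.2, -0.0, 0.1]
finger_gap: 75.0
```

>>> {"api": "arm_command", "payload": {
  "moves": "0 0 2 0; 0 0 4 0; 0 0 6 0; 0 0 6 0; 0 0 6 0"
}}

```text
time: 35.65
position: [456.1, 184.6, 6.3]
ee_rot: [2.13, 2.309, -0.0]
contact_force: [-0.2, 0.3, -0.1]
finger_gap: 74.8
```

Run:
```python
from h import *
go(456.5,184.5,15,YC)
s=img('side'); cv2.imwrite('pics/dish2.png',cv2.resize(s['frame'][215:305,245:335,::-1],(600,600),interpolation=cv2.INTER_CUBIC))
```

```text
t 35.6 pos [456.1 184.6   6.3] yaw 4.6 -> move [-0.2  0.4 -8.7] turn 0.1 gap 74.8 F [-0.2  0.3 -0.1] tilt 0.0
```

View pics/dish2.png

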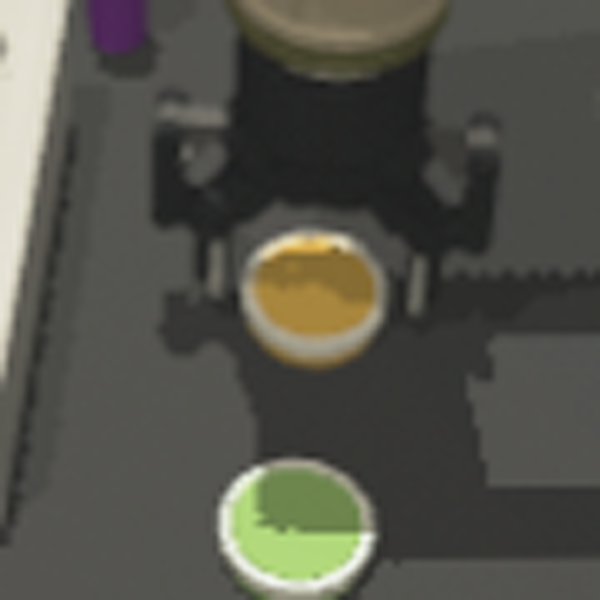

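The dish at (314,295) is centred between the fingertips at (215,298) and (418,312), which are still above the bench. I'll go lower.

>>> {"api": "arm_command", "payload": {
  "moves": "0 0 2 0; 0 0 4 0; 0 0 4 0; 0 0 4 0"
}}

```text
time: 36.1
position: [455.9, 184.6, 2.1]
ee_rot: [-2.13, -2.309, 0.0]
contact_force: [0.6, 0.7, -0.5]
finger_gap: 74.9
```

>>> {"api": "arm_command", "payload": {
  "moves": "0 0 1.5 0; 0 0 3 0; 0 0 3 0; 0 0 3 0"
}}

```text
time: 36.5
position: [456.0, 184.6, -0.8]
ee_rot: [-2.13, -2.309, 0.0]
contact_force: [0.5, 0.6, -0.3]
finger_gap: 74.4
```

>>> {"api": "arm_command", "payload": {
  "moves": "0 0 1 0; 0 0 2 0; 0 0 3 0; 0 0 3 0; 0 0 3 0"
}}

```text
time: 37.0
position: [456.0, 184.6, -3.8]
ee_rot: [-2.13, -2.309, 0.0]
contact_force: [-0.3, 0.4, -0.8]
finger_gap: 74.5
```

>>> {"api": "arm_command", "payload": {
  "moves": "0 0 0 0; 0 0 0 0; 0 0 0 0; 0 0 0 0; 0 0 0 0",
  "fingers": 1
}}

```text
time: 37.5
position: [456.5, 184.8, -3.1]
ee_rot: [2.13, 2.309, 0.001]
contact_force: [-1.2, -0.1, 5.7]
finger_gap: 58.0
```

>>> {"api": "arm_command", "payload": {
  "moves": "0 0 -5 0; 0 0 -20 0; 0 0 -50 0; 0 0 -100 0; 0 0 -150 0; 0 0 -180 0; 0 0 -200 0; 0 0 -200 0; 0 0 -200 0"
}}

```text
time: 38.4
position: [456.0, 184.6, 196.1]
ee_rot: [2.13, 2.309, 0.0]
contact_force: [-0.2, 0.5, -0.9]
finger_gap: 58.0
```

Run:
```python
from h import *
go(BAY[0],BAY[1],197,YC)
s=img('side'); m=blob(s,'yellow',(292,210),60); print(m.sum(),np.median(cloud(s)[m],0))
```

```text
t 38.4 pos [456.  184.6 196.1] yaw 4.6 -> move [-473.7   80.9   -0.9] turn 0.1 gap 58.0 F [-0.2  0.5 -0.9] tilt 0.02
245 [454.98171076 187.29917935 214.85193946]
```

>>> {"api": "arm_command", "payload": {
  "moves": "-473.7 80.9 0 0; -473.7 80.9 0 0; -473.7 80.9 0 0; -473.7 80.9 0 0; -473.7 80.9 0 0; -473.7 80.9 0 0; -473.7 80.9 0 0; -473.7 80.9 0 0; -473.7 80.9 0 0; -473.7 80.9 0 0; -473.7 80.9 0 0; -473.7 80.9 0 0"
}}

```text
time: 39.65
position: [573.8, -281.0, 193.5]
ee_rot: [-2.129, -2.305, 0.001]
contact_force: [0.3, 0.8, -0.3]
finger_gap: 57.4
```

>>> {"api": "arm_command", "payload": {
  "moves": "0 0 30 0; 0 0 70 0; 0 0 110 0; 0 0 140 0; 0 0 160 0; 0 0 172 0; 0 0 180 0; 0 0 180 0; 0 0 180 0"
}}

```text
time: 40.55
position: [575.7, -281.1, 17.5]
ee_rot: [2.128, 2.309, 0.001]
contact_force: [-0.0, -0.6, -0.3]
finger_gap: 58.0
```

Run:
```python
from h import *
go(BAY[0],BAY[1],9.5,YC)
```

```text
t 40.5 pos [ 575.7 -281.1   17.5] yaw 4.6 -> move [ 0.2 -0.8  8. ] turn 0.1 gap 58.0 F [-0.  -0.6 -0.3] tilt 0.09
```

>>> {"api": "arm_command", "payload": {
  "moves": "0 0 3 0; 0 0 6 0; 0 0 7 0; 0 0 7 0"
}}

```text
time: 40.95
position: [574.8, -281.0, 9.2]
ee_rot: [-2.13, -2.309, 0.0]
contact_force: [-0.3, -0.6, -0.3]
finger_gap: 57.7
```

>>> {"api": "arm_command", "payload": {
  "moves": "0 0 1 0; 0 0 2 0; 0 0 2 0"
}}

```text
time: 41.25
position: [576.1, -281.0, 8.9]
ee_rot: [2.129, 2.308, 0.002]
contact_force: [0.4, 3.3, 8.9]
finger_gap: 57.9
```

>>> {"api": "arm_command", "payload": {
  "moves": "0 0 0 0; 0 0 0 0; 0 0 0 0; 0 0 -8 0; 0 0 -30 0; 0 0 -80 0; 0 0 -130 0; 0 0 -180 0; 0 0 -190 0; 0 0 -190 0; 0 0 -190 0",
  "fingers": -0.75
}}

```text
time: 42.35
position: [574.4, -280.7, 196.1]
ee_rot: [-2.129, -2.308, 0.0]
contact_force: [-0.3, -0.7, -0.4]
finger_gap: 74.6
```

Run:
```python
from h import *
go(446.3,302,197,YC)
s,t=img('side'),img('top')
m=blob(s,'yellow',(279,154),20); v,u=np.nonzero(m); print(m.sum(),np.median(cloud(s)[m],0),plane(s,u.mean(),v.mean(),28))
m=blob(s,'dgreen',(289,294),40); v,u=np.nonzero(m); print(m.sum(),plane(s,u.mean(),v.mean(),16))
m=blob(t,'dgreen',(157,249),40); v,u=np.nonzero(m); print(m.sum(),plane(t,u.mean(),v.mean(),16))
```

```text
t 42.4 pos [ 574.4 -280.7  196.1] yaw 4.6 -> move [ 5.912e+02 -8.070e+01 -3.000e-01] turn 0.0 gap 74.6 F [-0.3 -0.7 -0.4] tilt 0.08
41 [ 583.02273941 -271.37603813   27.78007879] [ 584.46765368 -278.00069157   28.        ]
256 [445.79224522 303.32742734  16.        ]
163 [446.36366203 300.30418135  16.        ]
```

>>> {"api": "arm_command", "payload": {
  "moves": "591 -80.7 0 0; 591 -80.7 0 0; 591 -80.7 0 0; 591 -80.7 0 0; 591 -80.7 0 0; 591 -80.7 0 0; 591 -80.7 0 0; 591 -80.7 0 0; 591 -80.7 0 0; 591 -80.7 0 0; 591 -80.7 0 0; 591 -80.7 0 0"
}}

```text
time: 43.65
position: [444.8, 303.1, 195.0]
ee_rot: [-2.129, -2.309, 0.005]
contact_force: [0.8, -0.3, 1.3]
finger_gap: 74.6
```

Run:
```python
from h import *
s,t=img('side'),img('top')
go(446.2,301.8,10,YC)
for im,n,c in((t,(324,195),'yellow'),(t,(157,249),'dgreen'),(s,(289,294),'dgreen')):
    m=blob(im,c,n,30); v,u=np.nonzero(m); print(c,m.sum(),plane(im,u.mean(),v.mean(),28 if c=='yellow' else 16),np.median(cloud(im)[m],0))
```

```text
t 43.8 pos [443.7 306.  194.9] yaw 4.9 -> move [ -4.5   2.9 184.9] turn 0.4 gap 74.6 F [-0.  -0.6 -0.2] tilt 0.23
yellow 154 [ 576.34326537 -282.00466288   28.        ] [ 576.56271048 -281.95200711   28.0224254 ]
dgreen 165 [446.37293664 300.57566082  16.        ] [446.39348565 299.72651979  15.8271787 ]
dgreen 260 [445.58734493 303.57039163  16.        ] [445.7810963  303.94821663  16.40908996]
```

>>> {"api": "arm_command", "payload": {
  "moves": "0 0 40 0; 0 0 80 0; 0 0 90 0; 0 0 90 0; 0 0 90 0"
}}

```text
time: 44.25
position: [447.4, 301.5, 108.3]
ee_rot: [2.13, 2.309, 0.001]
contact_force: [0.3, 0.3, 1.4]
finger_gap: 74.5
```

Run:
```python
from h import *
go(446.2,301.8,10,YC)
```

```text
t 44.2 pos [447.4 301.5 108.3] yaw 4.6 -> move [ 0.4 -1.2 98.3] turn 0.0 gap 74.5 F [0.3 0.3 1.4] tilt 0.03
```

>>> {"api": "arm_command", "payload": {
  "moves": "0 -0.5 40 0; 0 -0.5 75 0; 0 -0.5 95 0; 0 -0.5 100 0; 0 -0.5 104 0; 0 -0.5 108 0; 0 -0.5 111 0; 0 -0.5 111 0; 0 -0.5 111 0"
}}

```text
time: 45.15
position: [446.7, 301.7, -3.1]
ee_rot: [2.13, 2.309, 0.001]
contact_force: [0.0, -0.2, -0.2]
finger_gap: 74.4
```

>>> {"api": "arm_command", "payload": {
  "moves": "0 0 0 0; 0 0 0 0; 0 0 0 0; 0 0 0 0; 0 0 0 0",
  "fingers": 1
}}

```text
time: 45.65
position: [447.1, 301.9, -2.7]
ee_rot: [2.13, 2.309, 0.002]
contact_force: [-0.4, -1.3, 6.2]
finger_gap: 58.0
```

>>> {"api": "arm_command", "payload": {
  "moves": "0 0 -5 0; 0 0 -20 0; 0 0 -50 0; 0 0 -100 0; 0 0 -150 0; 0 0 -180 0; 0 0 -200 0; 0 0 -200 0; 0 0 -200 0"
}}

```text
time: 46.55
position: [446.4, 301.6, 196.9]
ee_rot: [2.13, 2.309, 0.002]
contact_force: [-0.3, -0.2, -1.0]
finger_gap: 57.8
```

Run:
```python
from h import *
go(575.4,-281,197,YC)
t,s=img('top'),img('side')
m=blob(s,'dgreen',(289,240),70); v,u=np.nonzero(m); print(m.sum(),np.median(cloud(s)[m],0))
m=blob(t,'yellow',(324,195),30); v,u=np.nonzero(m); print(m.sum(),plane(t,u.mean(),v.mean(),28))
```

```text
t 46.5 pos [446.4 301.6 196.9] yaw 4.6 -> move [-5.911e+02  8.160e+01 -3.000e-01] turn 0.1 gap 57.8 F [-0.3 -0.2 -1. ] tilt 0.06
304 [445.59009581 302.46816624 213.6526113 ]
153 [ 576.30427875 -281.85135419   28.        ]
```

>>> {"api": "arm_command", "payload": {
  "moves": "-591 81.6 0 0; -591 81.6 0 0; -591 81.6 0 0; -591 81.6 0 0; -591 81.6 0 0; -591 81.6 0 0; -591 81.6 0 0; -591 81.6 0 0; -591 81.6 0 0; -591 81.6 0 0; -591 81.6 0 0; -591 81.6 0 0"
}}

```text
time: 47.85
position: [574.4, -282.8, 193.9]
ee_rot: [-2.128, -2.306, 0.001]
contact_force: [0.6, 0.3, -0.1]
finger_gap: 57.8
```

>>> {"api": "arm_command", "payload": {
  "moves": "0 0 30 0; 0 0 70 0; 0 0 110 0; 0 0 130 0; 0 0 145 0; 0 0 155 0; 0 0 155 0; 0 0 155 0; 0 0 155 0"
}}

```text
time: 48.75
position: [576.6, -281.6, 43.2]
ee_rot: [2.128, 2.307, 0.001]
contact_force: [0.3, 0.8, -0.4]
finger_gap: 57.9
```

Run:
```python
from h import *
go(575.4,-280.6,26,YC)
```

```text
t 48.8 pos [ 576.6 -281.6   43.2] yaw 4.6 -> move [ 1.1 -1.1 17.2] turn 0.1 gap 57.9 F [ 0.3  0.8 -0.4] tilt 0.17
```

>>> {"api": "arm_command", "payload": {
  "moves": "1 -0.7 5 0; 1 -0.7 10 0; 1 -0.7 15 0; 1 -0.7 16 0; 1 -0.7 16 0"
}}

```text
time: 49.25
position: [574.8, -279.9, 25.4]
ee_rot: [2.13, 2.309, 0.0]
contact_force: [0.9, 0.3, 1.4]
finger_gap: 58.0
```

>>> {"api": "arm_command", "payload": {
  "moves": "0 0 1 0; 0 0 1.5 0; 0 0 1.5 0"
}}

```text
time: 49.55
position: [575.7, -280.0, 25.3]
ee_rot: [2.129, 2.308, 0.002]
contact_force: [-0.5, 3.7, 9.9]
finger_gap: 57.7
```

>>> {"api": "arm_command", "payload": {
  "moves": "0 0 0 0; 0 0 0 0; 0 0 0 0; 0 0 -8 0; 0 0 -30 0; 0 0 -80 0; 0 0 -130 0; 0 0 -180 0; 0 0 -180 0; 0 0 -180 0",
  "fingers": -0.75
}}

```text
time: 50.55
position: [575.8, -280.8, 206.8]
ee_rot: [2.127, 2.306, 0.002]
contact_force: [-0.4, -0.6, -1.4]
finger_gap: 74.6
```

>>> {"api": "arm_command", "payload": {
  "moves": "200 150 0 0; 200 150 0 0; 200 150 0 0; 200 150 0 0; 200 150 0 0; 200 150 0 0; 200 150 0 0; 200 150 0 0",
  "fingers": 1
}}

```text
time: 51.35
position: [706.9, -69.1, 202.0]
ee_rot: [-2.129, -2.307, 0.003]
contact_force: [-0.4, 0.0, -1.0]
finger_gap: -0.1
```

Run:
```python
from h import *
t,s=img('top'),img('side')
o=get_obs(); print(np.round(o['position'],1),o['time'],o['finger_gap'])
for im in(t,s):
    n=(324,195) if im is t else (279,150)
    m=blob(im,'dgreen',n,30); v,u=np.nonzero(m); print(m.sum(),plane(im,u.mean(),v.mean(),44),np.median(cloud(im)[m],0))
for im in (t,s):
  hsv=cv2.cvtColor(im['frame'],cv2.COLOR_RGB2HSV); c=cloud(im)
  m=(cv2.inRange(hsv,(0,110,50),(9,255,220))>0)|(cv2.inRange(hsv,(172,110,50),(179,255,220))>0)
  n,l,st,ce=cv2.connectedComponentsWithStats(m.astype(np.uint8)); print('red',[(ce[i].round(),st[i,4],np.median(c[l==i],0).round()) for i in range(1,n) if st[i,4]>15])
cv2.imwrite('pics/pile.png',cv2.resize(np.vstack([t['frame'][120:300,60:400,::-1],s['frame'][80:300,120:460,::-1]]),None,fx=1.5,fy=1.5))
```

```text
[707.1 -70.  203.1] 51.45 -0.35933838195784157
158 [ 576.40153203 -280.91411379   44.        ] [ 576.29058281 -280.76420156   44.08528891]
55 [ 580.0687647  -281.60787377   44.        ] [ 581.23657152 -285.96380136   42.83636679]
red [(array([186., 116.]), np.int32(28), array([856., 150., 128.])), (array([409., 204.]), np.int32(17), array([ 493., -507.,  161.]))]
red [(array([309.,  88.]), np.int32(29), array([ 497., -506.,  162.])), (array([146., 211.]), np.int32(93), array([865., 194., 123.]))]
```

View pics/pile.png

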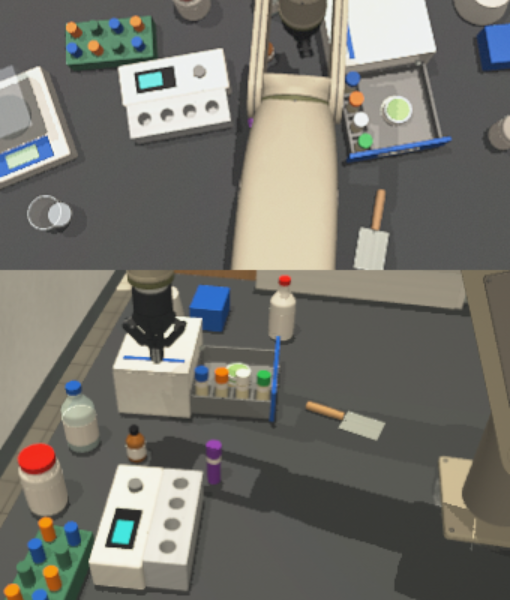

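The green dish tops the pile at (398,108) in the upper crop, 1 mm from where the yellow one lay, with its top at z = 44. All four tubes are upright in the rack, and there is still no red dish anywhere. I'll go round to the front of the panel with the fingers shut.

Run:
```python
from h import *
p=np.array([473.7,-268,0])-45*CX; print(p)
go(p[0],p[1],200,YC)
```

```text
[ 428.84369344 -271.59329401    0.        ]
t 51.5 pos [707.1 -70.  203.1] yaw 4.5 -> move [-179.  -293.4    3.4] turn -0.0 gap -0.4 F [-0.5  0.5  0.5] tilt 0.07
```

>>> {"api": "arm_command", "payload": {
  "moves": "-179 -293.4 0 0; -179 -293.4 0 0; -179 -293.4 0 0; -179 -293.4 0 0; -179 -293.4 0 0; -179 -293.4 0 0; -179 -293.4 0 0; -179 -293.4 0 0; -179 -293.4 0 0; -179 -293.4 0 0"
}}

```text
time: 52.45
position: [430.1, -270.8, 204.1]
ee_rot: [2.131, 2.308, 0.001]
contact_force: [0.3, -0.5, -0.1]
finger_gap: -0.0
```

>>> {"api": "arm_command", "payload": {
  "moves": "0 0 30 0; 0 0 70 0; 0 0 110 0; 0 0 135 0; 0 0 138 0; 0 0 138 0; 0 0 138 0"
}}

```text
time: 53.15
position: [431.5, -271.2, 67.7]
ee_rot: [2.127, 2.308, 0.0]
contact_force: [0.3, -0.6, 0.5]
finger_gap: -0.2
```

Run:
```python
from h import *
p=np.array([473.7,-268,0])
go(p[0],p[1],65,YC)
t=img('top');m=blob(t,'dgreen',(324,195),30); v,u=np.nonzero(m); print(m.sum(),plane(t,u.mean(),v.mean(),44))
```

```text
t 53.1 pos [ 431.5 -271.2   67.7] yaw 4.7 -> move [-0.3 42.3  2.8] turn 0.1 gap -0.2 F [ 0.3 -0.6  0.5] tilt 0.16
158 [ 576.14735715 -281.26825753   44.        ]
```

>>> {"api": "arm_command", "payload": {
  "moves": "0 5 0 0; 0 10 0 0; 0 14 0 0; 0 17 0 0; 0 20 0 0; 0 23 0 0; 0 26 0 0; 0 29 0 0; 0 33 0 0; 0 37 0 0; 0 42 0 0; 0 47 0 0"
}}

```text
time: 54.4
position: [477.1, -266.9, 65.7]
ee_rot: [-2.13, -2.309, 0.0]
contact_force: [-1.1, -0.1, 0.2]
finger_gap: 0.2
```

>>> {"api": "arm_command", "payload": {
  "moves": "0 5 0 0; 0 10 0 0; 0 15 0 0; 0 20 0 0; 0 25 0 0; 0 30 0 0; 0 35 0 0; 0 40 0 0; 0 45 0 0; 0 50 0 0; 0 55 0 0; 0 60 0 0"
}}

```text
time: 55.6
position: [537.0, -262.0, 65.8]
ee_rot: [-2.13, -2.309, 0.0]
contact_force: [-1.7, -0.7, 0.5]
finger_gap: -0.2
```

Run:
```python
from h import *
go(473.7,-268,65,YC)
t=img('top');m=blob(t,'dgreen',(320,180),45); v,u=np.nonzero(m); 
if m.sum(): print(m.sum(),plane(t,u.mean(),v.mean(),44))
c=cloud(t); hsv=cv2.cvtColor(t['frame'],cv2.COLOR_RGB2HSV); m=cv2.inRange(hsv,(105,150,60),(125,255,255))>0
m&=(c[...,2]>84)&(c[...,2]<95)&(c[...,1]<-120)&(c[...,1]>-400)&(c[...,0]>460); q=c[m]; print(len(q),cv2.minAreaRect(q[:,:2].astype(np.float32)))
```

```text
t 55.6 pos [ 537.  -262.    65.8] yaw 4.6 -> move [ -0.9 -63.6   0.8] turn 0.1 gap -0.2 F [-1.7 -0.7  0.5] tilt 0.0
54 [ 654.35587901 -264.13526217   44.        ]
49 ((548.0787353515625, -180.0897674560547), (8.8191499710083, 57.09170150756836), 3.5845484733581543)
```

>>> {"api": "arm_command", "payload": {
  "moves": "0 5 0 0; 0 10 0 0; 0 15 0 0; 0 20 0 0; 0 25 0 0; 0 30 0 0; 0 35 0 0; 0 40 0 0; 0 45 0 0; 0 50 0 0; 0 54 0 0; 0 56 0 0"
}}

```text
time: 56.85
position: [592.8, -257.4, 65.8]
ee_rot: [-2.13, -2.309, 0.0]
contact_force: [-4.9, -1.0, 2.7]
finger_gap: 0.1
```

>>> {"api": "arm_command", "payload": {
  "moves": "0 2 0 0; 0 4 0 0; 0 6 0 0; 0 8 0 0; 0 10 0 0; 0 10 0 0"
}}

```text
time: 57.45
position: [602.8, -256.6, 65.9]
ee_rot: [2.129, 2.309, 0.001]
contact_force: [0.7, 1.0, -0.5]
finger_gap: -0.2
```

>>> {"api": "arm_command", "payload": {
  "moves": "0 1 0 0; 0 2 0 0; 0 3 0 0; 0 4 0 0; 0 5 0 0; 0 6 0 0; 0 6 0 0"
}}

```text
time: 58.15
position: [607.5, -256.2, 65.8]
ee_rot: [-2.129, -2.308, 0.002]
contact_force: [-7.0, 0.4, 4.0]
finger_gap: -0.2
```

>>> {"api": "arm_command", "payload": {
  "moves": "0 1 0 0; 0 1 0 0; 0 1 0 0"
}}

```text
time: 58.45
position: [607.6, -256.2, 65.8]
ee_rot: [-2.128, -2.307, 0.003]
contact_force: [-12.0, 1.4, 8.9]
finger_gap: 0.0
```

>>> {"api": "arm_command", "payload": {
  "moves": "0 -10 0 0; 0 -30 0 0; 0 -60 0 0; 0 -90 0 0; 0 -120 -20 0; 0 -150 -60 0; 0 -170 -100 0; 0 -170 -120 0; 180 -170 -140 0; 180 -170 -140 0; 180 -170 -140 0; 180 -170 -140 0"
}}

```text
time: 59.65
position: [425.1, -87.9, 206.3]
ee_rot: [2.128, 2.31, 0.003]
contact_force: [0.8, -0.2, -0.2]
finger_gap: 0.3
```

>>> {"api": "arm_command", "payload": {
  "moves": "0 0 0 0; 0 0 0 0; 0 0 0 0; 0 0 0 0; 0 0 0 0"
}}

```text
time: 60.15
position: [425.3, -91.3, 205.5]
ee_rot: [-2.131, -2.307, 0.0]
contact_force: [0.0, -0.1, -0.2]
finger_gap: -0.2
```

Run:
```python
from h import *
o=get_obs(); print(np.round(o['position'],1),np.round(o['contact_force'],1),o['time'])
t,s=img('top'),img('side')
c=cloud(t); hsv=cv2.cvtColor(t['frame'],cv2.COLOR_RGB2HSV); m=cv2.inRange(hsv,(105,150,60),(125,255,255))>0
m&=(c[...,2]>84)&(c[...,2]<95)&(c[...,1]<-120)&(c[...,1]>-400)&(c[...,0]>460); q=c[m]; r=cv2.minAreaRect(q[:,:2].astype(np.float32)); print(len(q),r, 'travel',(np.array(r[0])-[478.7,-267.6])@CX[:2])
cv2.imwrite('pics/home.png',cv2.resize(np.hstack([t['frame'][90:250,240:400,::-1],s['frame'][60:220,170:330,::-1]]),None,fx=2.5,fy=2.5,interpolation=cv2.INTER_CUBIC))
```

```text
[425.3 -91.3 205.5] [ 0.  -0.1 -0.2] 60.15
195 ((624.072998046875, -255.13975524902344), (11.026597023010254, 218.89256286621094), 4.295279026031494) travel 145.9037575263765
```

View pics/home.png

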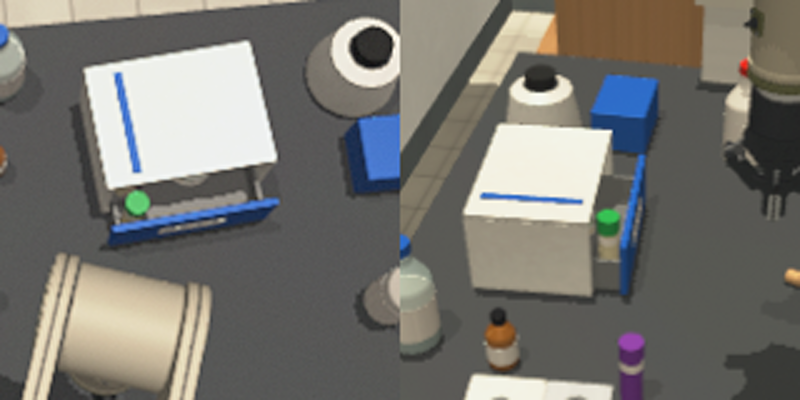

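The panel at (190,220) is closed up to the cabinet and the green tube stands upright at (137,203). The measured panel face is about 50.7 mm from the mouth, against 50 when home, and a 12 N push on the stop moved nothing. Next I'll check the front edge of the pile through the mouth.

Run:
```python
from h import *
t=img('top'); c=cloud(t)
B=BAY+146.5*CX
d=c-B; x=d@CX; y=d@CY; z=c[...,2]
for lo,hi in((10,14),(17,27),(30,42),(43,46)):
    m=(abs(y)<45)&(x<0)&(x>-80)&(z>lo)&(z<hi); print(lo,hi,m.sum(), None if not m.any() else (x[m].max().round(1),y[m].min().round(1),y[m].max().round(1)))
m=(abs(y)<45)&(x<10)&(x>-50)&(z>15)&(z<50)
for a in np.argwhere(m)[:40]: print(a, x[tuple(a)].round(1),y[tuple(a)].round(1),z[tuple(a)].round(1),t['frame'][tuple(a)])
cv2.imwrite('pics/mouth.png',cv2.resize(t['frame'][145:190,275:360,::-1],None,fx=8,fy=8,interpolation=cv2.INTER_CUBIC))
```

```text
10 14 176 (np.float64(-21.5), np.float64(-44.3), np.float64(44.7))
17 27 13 (np.float64(-28.8), np.float64(-41.3), np.float64(34.9))
30 42 10 (np.float64(-27.3), np.float64(-15.2), np.float64(14.6))
43 46 2 (np.float64(-30.7), np.float64(-7.0), np.float64(13.4))
[159 326] -23.9 -35.2 16.1 [74 71 69]
[160 319] -31.5 -3.2 49.0 [126 123 112]
[160 320] -28.9 -9.3 36.2 [128 127 116]
[160 321] -32.3 -10.3 47.3 [135 131 122]
[160 322] -31.1 -15.2 40.2 [122 118 109]
[161 313] -27.3 14.6 33.0 [97 93 83]
[161 314] -30.7 13.4 43.9 [115 113 105]
[161 315] -29.9 8.9 38.5 [129 127 116]
[161 316] -32.6 7.2 46.8 [134 132 121]
[161 317] -32.1 2.9 42.2 [137 135 124]
[161 318] -32.3 -0.8 40.8 [136 132 124]
[161 320] -34.3 -7.0 43.6 [132 126 117]
[161 321] -33.5 -11.5 38.2 [119 114 107]
[161 323] -29.3 -23.2 16.4 [81 80 76]
[162 313] -29.2 14.1 26.8 [132 125 113]
[162 314] -28.8 9.8 22.4 [131 127 116]
[162 315] -31.8 8.3 31.9 [124 122 110]
[162 316] -34.5 6.7 40.6 [118 116 104]
[162 317] -35.2 3.4 41.0 [129 124 114]
[162 318] -34.6 -1.1 36.0 [137 131 121]
[162 319] -31.8 -7.4 22.3 [135 129 119]
[162 320] -32.2 -11.0 21.2 [123 117 108]
[162 324] -33.2 -26.1 15.4 [80 79 77]
[163 323] -36.1 -21.9 15.2 [82 79 77]
[164 309] -31.1 27.2 15.6 [81 79 76]
[164 317] -35.9 -0.5 15.2 [93 89 85]
[164 320] -39.1 -9.6 20.9 [80 78 74]
[165 305] -32.0 41.6 15.1 [82 79 76]
[165 321] -41.9 -13.5 15.1 [81 78 76]
[165 322] -43.2 -16.4 17.8 [83 79 77]
[166 307] -36.9 35.5 15.4 [81 79 75]
[166 324] -47.4 -23.0 15.5 [80 78 75]
[166 326] -48.5 -30.0 15.1 [80 78 73]
[167 309] -42.2 29.8 17.7 [82 80 77]
[167 321] -49.6 -11.4 17.9 [80 78 74]
[168 310] -45.9 26.7 15.7 [82 79 76]
[168 311] -46.5 23.3 15.8 [83 80 77]
[168 315] -48.8 9.4 15.0 [80 79 75]
```

View pics/mouth.png

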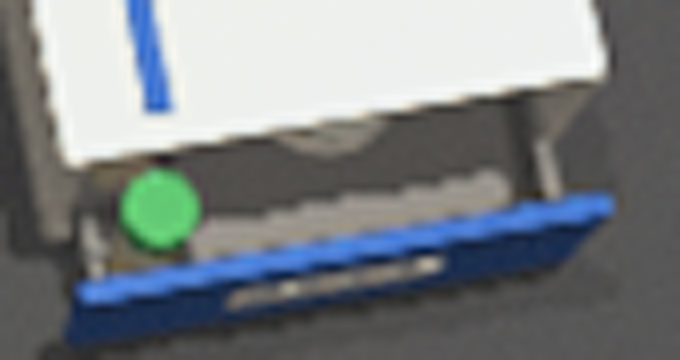

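The front rims of the pile show at (330,135), centred in the bay. Both layers' front edges are at about x = -31 mm, where 30 mm is expected. I'm handing in.

```bash
python3 -c "
from h import *
o=get_obs(); print(o['time'],np.round(o['contact_force'],1)); print(workorder.finish_job())"
```

```text
60.3 [-0.3 -0.7  1.1]
the job is handed in; nothing more can be done
None
```

The job is handed in: four tubes are in the rack, two dishes are piled in the bay and the tray is pushed home. It took about 60 s of the 210 s, and the hand-in gave no verdict.

- **Tubes:** blue, orange, white and green went into cells 3, 2, 1 and 0, each released on floor contact. All four stood upright in the last view before the tray was pushed.
- **Dishes:** only the yellow and green dishes were there; no red one was ever seen. Before the push their centres were about 1 mm apart, with the pile top at z = 44. Afterwards only the front rims could be seen through the mouth, both within about 3 mm of where they should be. I saw no dish knocked aside during the run.
- **Tray:** the catch gave way, and a final 12 N push against the stop moved nothing. The panel face is about 50.7 mm from the cabinet mouth, against 50 when home.
- **Disagreements:** the measured tray travel was 146 mm, not 152. I took this to mean the tray did not start at its stop, as both the panel distance and the hard stop say it is home. The two cameras also differed by about 3 mm in y, so I used the mean.
- **Bystanders:** none of the three was touched. The amber and wash bottles were upright in the last pictures; the beaker was last seen standing before the push.

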